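Index a shaft collar on its hidden flat and tighten the set screw

ROBOT

A 6-joint arm with a two-finger parallel gripper is mounted at the origin on the work surface; the furniture and walls round the work are solid. World frame = base frame: x ahead of the robot, y to its left, z up, the work surface at z = 0. Lengths are in m, angles in rad, forces in N, time in s.
With the tool pointing down it reaches from about 0.25 to 0.85 m from the base axis. Payload 12.5 kg.
Tool frame: the origin (TCP) lies between the finger pads; the fingertips stand 17 mm ahead of it and the grasp point (between the pads) lies 2 mm behind it; z points along the fingers, y is the direction in which the jaws open and shut (so a half turn about z gives the same grasp; the last joint's range is limited). The gripper opens to 93 mm and grips with 3 to 60 N. Pads are 15 mm wide; open, the fingers measure 128 mm over their backs; the gripper's body (75 mm by 188 mm) begins 65 mm behind the grasp point.
Start: joints at [1.23, 0.351, 1.652, -0, 1.139, -0.085], TCP at [0.139, 0.532, 0.236] pointing down, gripper open.
Joint ranges: [-2.75, 2.75], [-0.79, 2.1], [0.01, 2.65], [-1.57, 4.71], [0.07, 3.14], [-2.87, 2.87]. Speed limits (rad/s): [2.22, 2.22, 2.79, 3.14, 3.14, 3.14].

INTERFACE

Orientations are given as a unit quaternion [x, y, z, w].
In Python, from cell import monitor, optics, job_done gives the robot as it stands. The module is installed in compiled form; this text tells all that it offers.
- The arm moves only by the tool arm_command, never from a script. Its argument "motion" is a list of rows, each a list of 3 entries, a list of its own where there are three numbers: the finger opening in m, from 0 to 0.093, then the shift along the tool's x, y, z in m, then the turn, a rotation vector about the tool's x, y, z in degrees. A call has 1 to 8 rows; each row shifts and turns the pose as measured when the row begins, along the tool's axes as they then stand; what a row does not reach is not made up. A row lasts 1/8 s, in which the tool goes at most 62.5 mm and 10.7 degrees, less where a joint would pass 70% of its speed; a pose out of reach is approached as far as the arm can. A call with a gripper value outside its range is refused whole. The fingers move at their own pace and stop on an object; "grip_force" is the grip in N (left out, the last holds). Time passes only in rows, so rows that do not move let the fingers close. It gives the time, the measured TCP pose, the force and the opening at its end, in the units of the state.
- monitor.get_obs(): the state, without advancing time (a new reading comes with each control period).
- optics.grab_frame(name): name is "scene" or "top" or "wrist"; returns the picture (480x640x3 uint8, red, green, blue); there is no depth.
- optics.get_calibration(name): a dict with "vertical_fov" (degrees; the focal length in pixels is half the picture's height over the tangent of half this angle, whatever the lens; pixels are square), "cx", "cy" (the principal point, pixels), "rvec" (rotation vector, rad) and "tvec" (3), from world to camera coordinates, as OpenCV has them; the wrist camera has in their place "tool_from_camera" (4x4, takes a point from camera to tool coordinates, whose origin is the TCP and whose axes are the flange's). Camera axes: x right, y down, z forward; pixel columns grow to the right and rows downward; lengths in m; the calibration is good to about 2 mm. A picture is of the moment at which its call begins: read the wrist's pose just before it. get_calibration takes no time and is no camera call.
- job_done(): hands the job in, once; it reports no verdict.
The state is a dict: "time": time; "q": joint angles; "qvel": joint speeds; "joint_efforts": joint torques, N m; "eef_pos": TCP position; "orientation": TCP orientation; "force": force on the tool from outside, world axes, zero at the start; "ft_torque": the same for the moment, N m; "opening": finger opening in m.
Only numpy, scipy, OpenCV 4.12 (cv2) and the standard library are available. Lean on these libraries where they do the work, as an engineer would, in place of code of your own. Each camera call takes 0.05 s, during which the arm holds its last target.

TASK

The collar on the shaft is loose. Take the red ball on its lever and turn the collar gently away from you until you feel its spring nose drop into the flat hidden under the collar and stop against its side, without forcing it further; then let go of the lever and turn the black thumb screw clockwise until it is finger-tight on the flat. Do not overtighten it, and leave the small parts round the stand where they are.

Things in the scene. Friction and masses are not known exactly. Their poses are not given: they have to be found in the camera images.
- stand: Fixed bearing stand: dark base plate 90 x 130 x 12 mm, blue bearing block 56 x 36 mm, 108 mm high, centred at y = +56 mm, holding a level 36 mm steel shaft that cannot turn. Origin on the bench straight below the middle of the collar; x across the shaft (away from the robot), y along the shaft toward the blue block, z up.
- shaft_centre (a point): Point on the shaft's axis in the middle of the collar, 80 mm above the bench; axes as the stand's. The red ball goes round it in a circle; a hand that grips the ball does best to lean with the lever as it turns, and to give way a little toward or from the shaft, or the ball twists out of the fingers.
- collar (a joint): Turn of the aluminium collar (56 mm diameter, 44 mm long) on the shaft, rad = lean of the thumb screw: 0 straight up, + toward the stand's +x; starts -1.5 to -1.15 (toward the robot). Turns with about 2 N at the red ball. The hidden flat, a recess 9 mm wide, 3.5 mm deep, has its middle somewhere in -0.55 to +0.45; with the nose in it a firm stop is felt (play under 0.1 rad).
- lever_ball (a point): Centre of the red 18 mm ball on the collar's spring-steel lever (blade 9 mm wide along y, 3 mm thick), 83 mm from the shaft's axis at the stand's y = 0; unbent it stands 0.785 rad further toward +x round the shaft than the thumb screw. It bends at 28 mm from the axis, about 2.6 N per mm at the ball. With the nose in, 4 N on the ball shows the stop (it rises 0.5 N per mm); over 6.5 N does damage.
- nose (a joint): How far the collar's spring nose (in the brass boss next to the thumb screw, 11 mm toward +y from the collar's middle) has dropped, m: 0 while it rides on the round of the shaft, about 0.0035 when in the flat.
- shank: The set screw's shank that carries the thumb screw's black wing; origin at the middle of the wing, 58 mm from the shaft's axis when loose, 9 mm toward -y from the collar's middle; its z axis points outward along the screw. It moves inward 3.5 mm per rad of turn and its end presses on the shaft.
- thumb_screw (a joint): Turn of the black thumb screw, rad, + clockwise seen from outside (tightening); starts -0.1 to 0.1. Wing 26 mm long, 8 mm thick, 22 mm high; at 0 its length lies across the shaft and its thickness along it. Turns with about 0.05 N m and stays where left. On the round of the shaft it meets resistance at about 0.2; over the flat it runs on to about 1.2 and is snug at 1.25 to 1.5.
- electrode_1: Copper electrode, 31 x 30 x 36 mm, a bystander near the stand; origin under its middle.
- loupe: Black eye loupe, 34 mm diameter, 32 mm high, a bystander near the stand; origin under its middle.
- guide_bush: Bronze bush, 28 mm diameter, 24 mm high, a bystander near the stand; origin under its middle.
- nose_pin: The steel pin of the spring nose, 8.4 mm wide, which rides on the shaft hidden inside the collar; origin on the shaft's axis, 11 mm toward +y from the collar's middle, axes turning with the collar.
Things that resemble listed ones, but are neither listed nor needed, are in the scene too. There is more than one size of the stand; the job needs the largest.

How it is judged:
By the outcome, as a careful person would: the job done as asked, in the order asked, and still so for the second after the job is handed in, with the robot touching nothing.
It also fails if it takes over 72 s, if anything falls off the work surface, if the arm or the gripper's body presses on something with over 40 N, if the wrist force passes 120 N, or if a joint passes its speed limit or range.

## Working session

There is one attempt and no reset: what is moved stays moved. The work goes in short steps, Python scripts to look and compute and a tool call to move; the robot and the scene stay as the last step left them, time stands still between calls to the robot, and variables do not carry over. Pictures are saved under pics/ and viewed, and the job is handed in when it is done.

Besides the shell and the picture viewer there is one more tool, called after ">>>" in YAML: its name, and indented under it one key for each argument. arm_command: Moves the arm, as the interface text tells. Its arguments: {"type":"object","properties":{"motion":{"type":"array"},"grip_force":{"type":"number"}},"required":["motion"]}

```bash
mkdir -p pics; ls; python3 - <<'E'
from cell import monitor, optics
import cv2
o=monitor.get_obs(); print(o)
for n in ["scene","top","wrist"]:
    f=optics.grab_frame(n); cv2.imwrite(f"pics/{n}0.png",f[:,:,::-1]); print(n,optics.get_calibration(n))
E
```

```text
pics
{'time': 0.0, 'q': array([ 1.23037983e+00,  3.51259868e-01,  1.65241133e+00, -3.52726902e-05,
        1.13910316e+00, -8.45985032e-02]), 'qvel': array([ 1.91856992e-03,  8.08922845e-05,  1.44793417e-04,  1.57605838e-03,
       -2.31788175e-03,  8.28892503e-04]), 'joint_efforts': array([ 5.51667999e-04, -4.97324967e+01, -2.85240412e+01,  6.99243508e-02,
        2.56706018e-02, -6.64116783e-05]), 'eef_pos': array([0.13904507, 0.53180146, 0.23509332]), 'orientation': array([ 1.27553149e-01,  9.91831561e-01, -5.80942700e-04, -1.08964733e-04]), 'force': array([-0.18749251, -0.17625093, -0.19819235]), 'ft_torque': array([-0.01260659, -0.0119674 , -0.00726933]), 'opening': 0.09305823555927882}
scene {'vertical_fov': 43.427215853537504, 'cx': 327.00747842777724, 'cy': 240.60283056725365, 'rvec': array([ 1.9128782 , -1.14774996,  0.61049347]), 'tvec': array([-0.24141544,  0.35566004,  0.62518727])}
top {'vertical_fov': 54.54844732145758, 'cx': 316.05978566537397, 'cy': 242.28918559636764, 'rvec': array([ 2.12965801, -2.10735489,  0.16905557]), 'tvec': array([0.02224143, 0.52888764, 0.87438251])}
wrist {'vertical_fov': 70.75300790456296, 'cx': 318.5208876937376, 'cy': 237.78369347143575, 'tool_from_camera': array([[ 8.84594097e-05, -9.64507365e-01, -2.64055933e-01,
         7.24405187e-02],
       [ 9.99999576e-01, -1.56731466e-04,  9.07489645e-04,
         8.44199102e-04],
       [-9.16666320e-04, -2.64055901e-01,  9.64506942e-01,
        -1.48922043e-01],
       [ 0.00000000e+00,  0.00000000e+00,  0.00000000e+00,
         1.00000000e+00]])}
```

View pics/scene0.png

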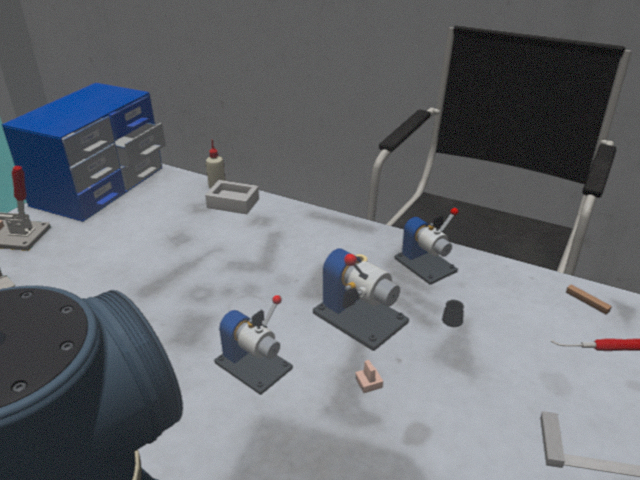

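View pics/top0.png

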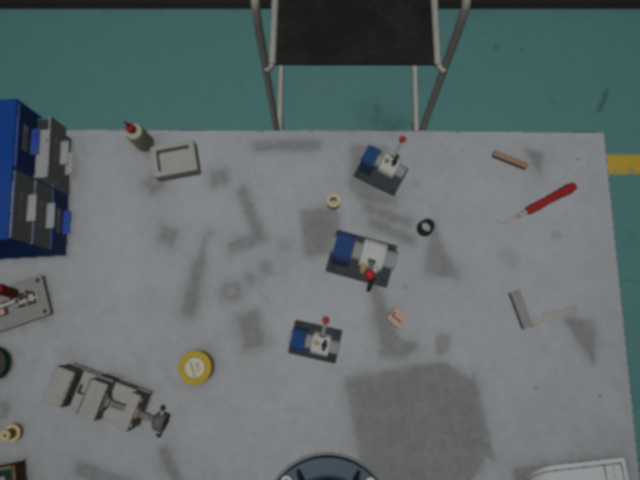

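View pics/wrist0.png

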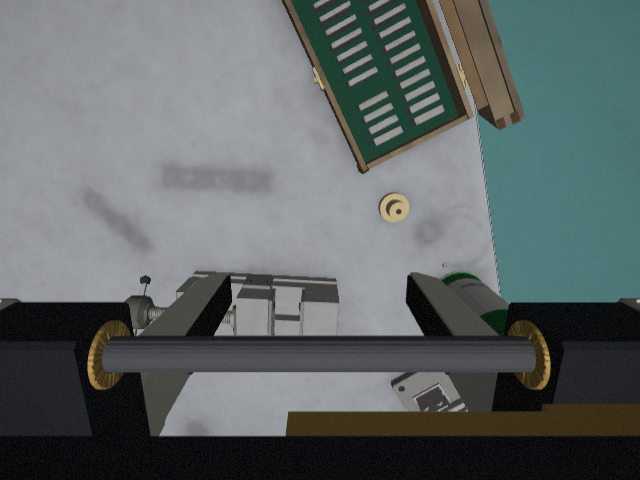

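The top view has three stands, at (362,257), (314,341) and (381,168). The one at (362,257) has the largest plate, and its collar points toward the robot. I'll confirm it in an enlarged crop and then find its pose.

```bash
cat > h.py <<'E'
import numpy as np, cv2
from scipy.spatial.transform import Rotation as R
from cell import monitor, optics
def cam(n, obs=None):
    c=optics.get_calibration(n); f=240/np.tan(np.radians(c['vertical_fov'])/2)
    K=np.array([[f,0,c['cx']],[0,f,c['cy']],[0,0,1]])
    if n=='wrist':
        T=np.eye(4);T[:3,:3]=R.from_quat(obs['orientation']).as_matrix();T[:3,3]=obs['eef_pos']
        M=np.linalg.inv(T@c['tool_from_camera'])
        return K,M[:3,:3],M[:3,3]
    return K,cv2.Rodrigues(np.array(c['rvec']))[0],np.array(c['tvec'])
def proj(C,P):
    K,Rm,t=C; p=(np.atleast_2d(P)@Rm.T+t)@K.T; return p[:,:2]/p[:,2:]
def onplane(C,uv,z):
    K,Rm,t=C; d=Rm.T@np.linalg.inv(K)@np.array([*uv,1.]); o=-Rm.T@t; return o+d*(z-o[2])/d[2]
def tri(Cs,uvs):
    from scipy.optimize import least_squares
    return least_squares(lambda X: np.concatenate([proj(C,X)[0]-u for C,u in zip(Cs,uvs)]),[0.5,0,0.1])
E
python3 - <<'E'
import cv2
a=cv2.imread('pics/top0.png')[215:305,310:420]; cv2.imwrite('pics/topc.png',cv2.resize(a,None,fx=7,fy=6.6,interpolation=cv2.INTER_CUBIC)[:, :770])
a=cv2.imread('pics/scene0.png')[235:350,300:420]; cv2.imwrite('pics/scenec.png',cv2.resize(a,None,fx=5,fy=5,interpolation=cv2.INTER_CUBIC))
E
```

```text
(no output)
```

View pics/topc.png

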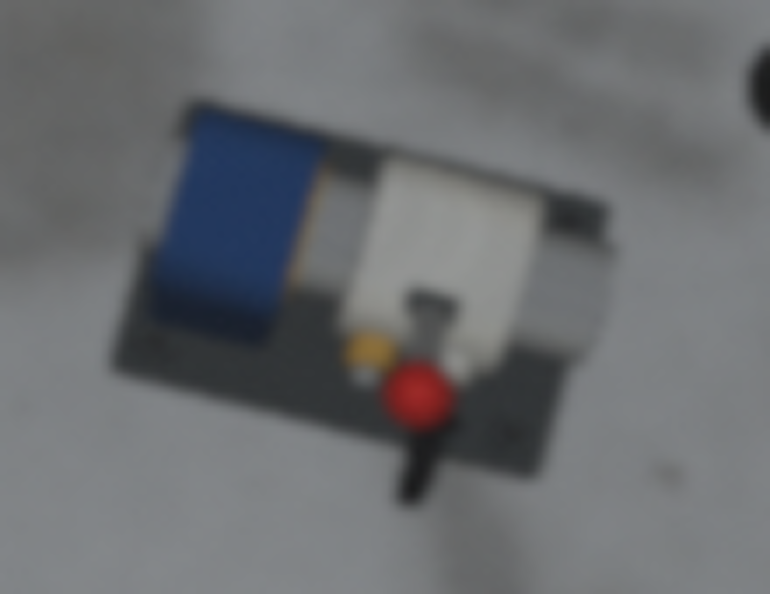

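View pics/scenec.png

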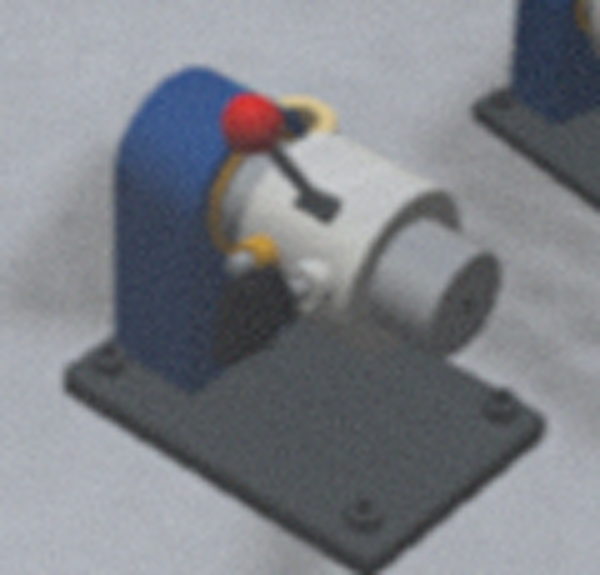

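```bash
python3 - <<'E'
from h import *
T=cam('top');S=cam('scene')
tc=lambda x,y:(310+x/7,215+y/6.6); sc=lambda x,y:(300+x/5-.0,235+y/5)
for n,p in dict(LB=(115,368),BR=(540,475),TR=(608,203),TL=(192,100)).items():print('top',n,onplane(T,tc(*p),.012).round(4))
for n,p in dict(L=(68,375),F=(365,562),R=(543,420)).items():print('sc',n,onplane(S,sc(*p),.012).round(4))
r=tri([T,S],[tc(420,397),sc(252,123)]);print('ball',r.x.round(4),r.fun.round(2))
r=tri([T,S],[tc(367,355),sc(250,252)]);print('boss',r.x.round(4),r.fun.round(2))
for n,p in dict(t1=(200,108),t2=(325,150),b1=(150,320),b2=(265,340)).items():print('blk z108',n,onplane(T,tc(*p),.108).round(4))
for n,p in dict(a=(385,155),b=(548,195)).items():print('collar top edge z80',n,onplane(T,tc(*p),.08).round(4))
E
```

```text
top LB [0.4764 0.0067 0.012 ]
top BR [ 0.4447 -0.116   0.012 ]
top TR [ 0.5293 -0.1371  0.012 ]
top TL [ 0.561  -0.0153  0.012 ]
sc L [0.4736 0.0033 0.012 ]
sc F [ 0.4409 -0.116   0.012 ]
sc R [ 0.525  -0.1391  0.012 ]
ball [ 0.4534 -0.0688  0.1488] [ 0.14 -0.09 -0.14  0.02]
boss [ 0.472  -0.0606  0.0869] [ 0.08 -0.05 -0.07  0.01]
blk z108 t1 [ 0.5387 -0.015   0.108 ]
blk z108 t2 [ 0.5269 -0.048   0.108 ]
blk z108 b1 [ 0.4785 -0.0021  0.108 ]
blk z108 b2 [ 0.4732 -0.0322  0.108 ]
collar top edge z80 a [ 0.531  -0.0662  0.08  ]
collar top edge z80 b [ 0.5196 -0.1104  0.08  ]
```

The stand at (362,257) is confirmed: plate about 87 x 126 mm (top) and 123 mm along y (scene), against the 90 x 130 specified. Its brass boss and the ball held up at about 149 mm fit as well.
- **Stand frame:** O≈(0.498,-0.080), yaw≈-0.255.
- **Start angles:** lever lean≈-0.59, screw≈-1.38.

Moving near it now.

>>> arm_command:
  motion:
    - [0.045, [-0.035, -0.042, -0.005], [0, 0, 0]]
    - [0.045, [-0.035, -0.042, -0.005], [0, 0, 0]]
    - [0.045, [-0.035, -0.042, 0], [0, 0, 0]]
    - [0.045, [-0.035, -0.042, 0], [0, 0, 0]]
    - [0.045, [-0.035, -0.042, 0], [0, 0, 0]]
    - [0.045, [-0.035, -0.042, 0], [0, 0, 0]]
    - [0.045, [-0.035, -0.042, 0], [0, 0, 0]]
    - [0.045, [-0.035, -0.042, 0], [0, 0, 0]]
  grip_force: 10

```text
time: 1.15
eef_pos: [0.3285, 0.1263, 0.2451]
orientation: [0.124, 0.992, -0.0, 0.001]
force: [0.3, 0.6, -0.9]
opening: 0.0449
```

>>> arm_command:
  motion:
    - [0.045, [-0.031, -0.039, 0], [0, 0, 0]]
    - [0.045, [-0.031, -0.039, 0], [0, 0, 0]]
    - [0.045, [-0.031, -0.039, 0], [0, 0, 0]]
    - [0.045, [-0.031, -0.039, 0], [0, 0, 0]]
    - [0.045, [0, 0, 0], [0, -8.5, 0]]
    - [0.045, [0, 0, 0], [0, -8.5, 0]]
    - [0.045, [0, 0, 0], [0, -8.5, 0]]
    - [0.045, [0, 0, 0], [0, -8.5, 0]]

```text
time: 2.15
eef_pos: [0.4136, -0.0666, 0.2457]
orientation: [0.122, 0.946, -0.039, 0.299]
force: [-0.3, 0.6, -0.4]
opening: 0.0448
```

```bash
python3 - <<'E'
from h import *
import pickle
o=monitor.get_obs(); print({k:np.round(v,4) for k,v in o.items()})
o=monitor.get_obs(); f=optics.grab_frame("wrist"); cv2.imwrite("pics/w1.png",f[:,:,::-1]); pickle.dump(o,open('w1.pkl','wb'))
f=optics.grab_frame("scene"); cv2.imwrite("pics/s1.png",f[:,:,::-1])
E
```

```text
{'time': np.float64(2.15), 'q': array([-0.2782, -0.1468,  2.3211,  0.0335,  0.3548, -1.6202]), 'qvel': array([-0.0194, -0.3338,  0.7503,  0.1494, -1.6286, -0.1568]), 'joint_efforts': array([  0.123 , -16.0398, -30.241 ,  -0.3046,   1.0513,   0.3166]), 'eef_pos': array([ 0.4136, -0.0666,  0.2457]), 'orientation': array([ 0.122 ,  0.9456, -0.039 ,  0.2991]), 'force': array([-0.2782,  0.5579, -0.3828]), 'ft_torque': array([0.0709, 0.2133, 0.0066]), 'opening': np.float64(0.0448)}
```

View pics/w1.png

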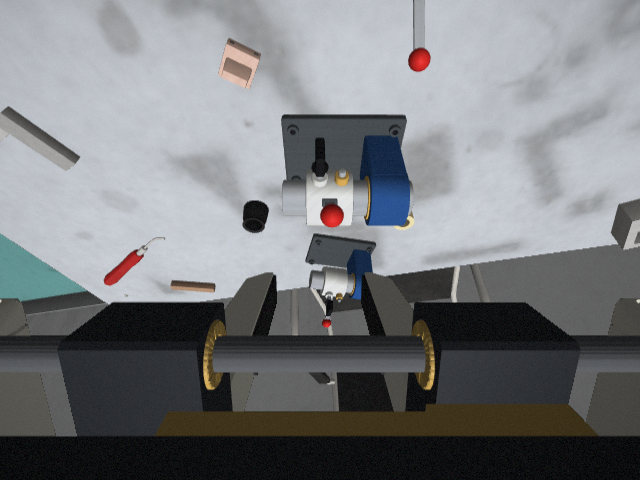

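View pics/s1.png

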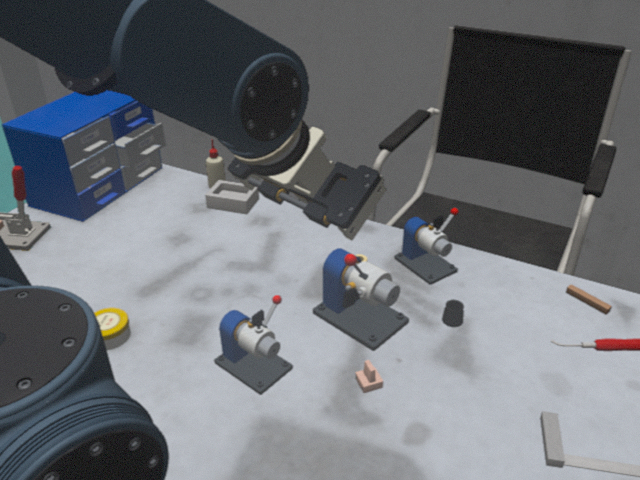

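```bash
cat > fit.py <<'E'
from h import *
import pickle
from scipy.optimize import least_squares
def red(img,box):
    x0,y0,x1,y1=box; a=img[y0:y1,x0:x1].astype(int)
    m=((a[:,:,2]>90)&(a[:,:,1]<70)&(a[:,:,0]<70)).astype(np.uint8)
    n,l,s,c=cv2.connectedComponentsWithStats(m); k=1+np.argmax(s[1:,4]); return c[k]+[x0,y0], s[k]
E
python3 - <<'E'
from fit import *
o=pickle.load(open('w1.pkl','rb'))
T=cam('top');S=cam('scene');W=cam('wrist',o)
bt=red(cv2.imread('pics/top0.png'),(355,260,385,290)); bs=red(cv2.imread('pics/scene0.png'),(335,245,365,275)); bw=red(cv2.imread('pics/w1.png'),(310,195,355,235))
print(bt,bs,bw)
for nm,C,u in [('TS',[T,S],[bt[0],bs[0]]),('TW',[T,W],[bt[0],bw[0]]),('TSW',[T,S,W],[bt[0],bs[0],bw[0]])]:
    r=tri(C,u);print(nm,r.x.round(4),r.fun.round(2))
for p in [(282,115),(405,115)]: print(onplane(W,p,.012).round(4))
yaw=-.255
def corner_res(p):
    ox,oy,yaw,yc,th,zc=p
    c,s=np.cos(yaw),np.sin(yaw); M=np.array([[c,-s,0],[s,c,0],[0,0,1]]); o3=np.array([ox,oy,0])
    q=lambda *a:M@np.array(a)+o3
    k={n:q(sx*.045,yc+sy*.065,.012) for n,sx,sy in [('TL',1,1),('TR',1,-1),('BL',-1,1),('BR',-1,-1)]}
    ball=q(.083*np.sin(th),0,.08+.083*np.cos(th))
    tc=lambda x,y:(310+x/7,215+y/6.6); sc=lambda x,y:(300+x/5-.0,235+y/5)
    r=[]
    for C,n,u in [(T,'BL',tc(115,368)),(T,'BR',tc(540,475)),(T,'TR',tc(608,203)),(T,'TL',tc(192,100)),(S,'BL',sc(68,375)),(S,'BR',sc(365,562)),(S,'TR',sc(543,420)),(W,'BR',(282,115)),(W,'BL',(405,115))]:
        r.append((proj(C,k[n])[0]-u))
    for C,u in [(T,bt[0]),(S,bs[0]),(W,bw[0])]: r.append((proj(C,ball)[0]-u)*2)
    return np.concatenate(r)
r=least_squares(corner_res,[.498,-.08,-.255,.014,-.6,0],loss='soft_l1'); print(r.x.round(4)); print(corner_res(r.x).reshape(-1,2).round(1))
E
python3 - <<'E'
import cv2
a=cv2.imread('pics/w1.png')[105:245,260:430]; cv2.imwrite('pics/w1c.png',cv2.resize(a,None,fx=4,fy=4,interpolation=cv2.INTER_CUBIC))
E
```

```text
(array([369.26086957, 273.98550725]), array([10, 10, 10,  9, 69], dtype=int32)) (array([350.11494253, 259.04597701]), array([10, 10, 12,  9, 87], dtype=int32)) (array([331.73521127, 216.29577465]), array([ 11,  12,  22,  20, 355], dtype=int32))
TS [ 0.4554 -0.0675  0.1481] [ 0.07 -0.04 -0.07  0.01]
TW [ 0.455  -0.0664  0.1517] [-0.39 -0.05 -0.17  0.02]
TSW [ 0.4564 -0.0669  0.1494] [-0.22 -0.7  -0.13 -1.25 -0.49 -0.77]
[ 0.4426 -0.1114  0.012 ]
[0.4741 0.0089 0.012 ]
[ 0.4982 -0.0781 -0.2603  0.0135 -0.5558  0.    ]
[[-1.3  0.7]
 [ 0.1  1.6]
 [ 1.1  0.5]
 [-0.7 -0.4]
 [-2.9 -1.6]
 [ 0.3 -0.2]
 [ 0.9 -1.2]
 [-4.9  0.1]
 [ 0.6  0.6]
 [-0.5 -0.9]
 [-0.7 -3.4]
 [-1.  -0.5]]
```

View pics/w1c.png

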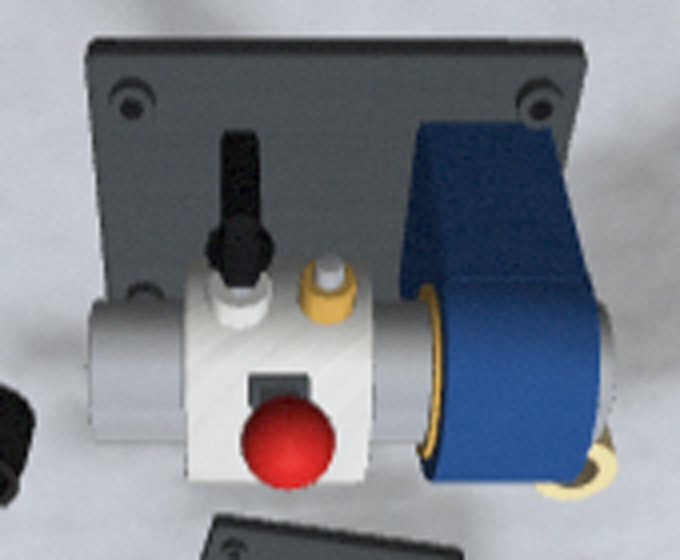

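Wrist view: ball (332,216), wing (320,155), boss (342,177), with the shaft horizontal in the image. The three views agree within 2–3 mm. Next I work out the approach in tool axes.

```bash
cat >> h.py <<'E'
def tool(o): return R.from_quat(o['orientation']).as_matrix(), o['eef_pos']
def intool(o,P): M,p=tool(o); return M.T@(np.asarray(P)-p)
E
python3 - <<'E'
from h import *
o=monitor.get_obs();M,p=tool(o);print(p.round(4),M.round(3), o['force'].round(2))
print(intool(o,[.456,-.067,.150]).round(4))
psi=-.256; print('lean',np.arctan2(-(M[:2,2]@[np.cos(psi),np.sin(psi)]),-M[2,2]),'tooly yaw',-np.arctan2(M[0,1],M[1,1]))
E
```

```text
[ 0.4117 -0.0659  0.244 ] [[-0.795  0.254  0.551]
 [ 0.208  0.967 -0.145]
 [-0.57  -0.001 -0.822]] [-1.08 -0.15 -0.84]
[0.0182 0.0103 0.1018]
lean -0.6066946468727958 tooly yaw -0.2565218735230989
```

>>> arm_command:
  motion:
    - [0.045, [0.009, 0.005, 0.026], [0, 0, 0]]
    - [0.045, [0.009, 0.005, 0.026], [0, 0, 0]]
    - [0.045, [0, 0, 0], [0, 0, 0]]
    - [0.045, [0, 0, 0], [0, 0, 0]]

```text
time: 2.75
eef_pos: [0.431, -0.0607, 0.1916]
orientation: [0.122, 0.948, -0.038, 0.292]
force: [0.7, -0.4, -0.3]
opening: 0.0451
```

```bash
python3 - <<'E'
from fit import *
o=monitor.get_obs(); f=optics.grab_frame("wrist")[:,:,::-1].copy(); cv2.imwrite("pics/w2.png",f); pickle.dump(o,open('w2.pkl','wb'))
o1=pickle.load(open('w1.pkl','rb'))
print(o['time'],o['eef_pos'].round(4),o['force'].round(2),np.abs(o['qvel']).max())
b=red(f,(200,150,450,420));print(b)
W1=cam('wrist',o1);W=cam('wrist',o);T=cam('top')
bw=red(cv2.imread('pics/w1.png'),(310,195,355,235))[0]
for C,u in [([W1,W],[bw,b[0]]),([T,W],[(369.26,273.99),b[0]])]:
    r=tri(C,u);print(r.x.round(4),r.fun.round(2),intool(o,r.x).round(4))
# size based range
K,_,_=W; print('range from size', K[0,0]*.018/max(b[1][2],b[1][3]))
E
```

```text
2.75 [ 0.431  -0.0607  0.1916] [ 0.69 -0.36 -0.31] 0.022435023644925146
(array([318.69924812, 264.7537594 ]), array([104, 101,  29,  27, 532], dtype=int32))
[ 0.4551 -0.0661  0.1517] [ 0.25  0.08 -0.2  -0.06] [0.0021 0.001  0.0469]
[ 0.4551 -0.0661  0.1518] [-0.56 -0.12 -0.2   0.02] [0.002  0.001  0.0468]
range from size 0.20979699622621786
```

View pics/w2.png

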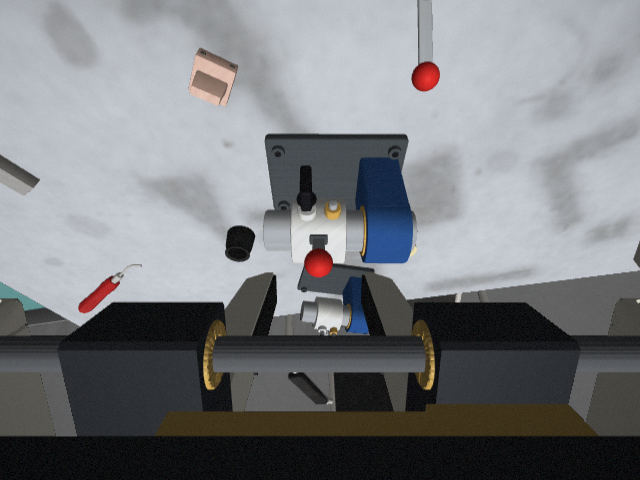

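>>> arm_command:
  motion:
    - [0.045, [0.001, 0.0005, 0.016], [0, 0, 0]]
    - [0.045, [0.001, 0.0005, 0.016], [0, 0, 0]]
    - [0.045, [0, 0, 0.014], [0, 0, 0]]
    - [0.045, [0, 0, 0.003], [0, 0, 0]]

```text
time: 3.3
eef_pos: [0.4592, -0.0676, 0.1569]
orientation: [0.123, 0.948, -0.039, 0.292]
force: [-0.3, -0.2, -0.1]
opening: 0.045
```

```bash
python3 - <<'E'
from fit import *
o=monitor.get_obs(); f=optics.grab_frame("wrist")[:,:,::-1].copy(); cv2.imwrite("pics/w3.png",f); pickle.dump(o,open('w3.pkl','wb'))
print(o['time'],o['eef_pos'].round(4),o['force'].round(2),np.abs(o['qvel']).max())
b=red(f,(200,150,450,420));print(b)
W=cam('wrist',o);o2=pickle.load(open('w2.pkl','rb'));W2=cam('wrist',o2)
r=tri([W2,W],[(318.7,264.75),b[0]]);print(r.x.round(4),r.fun.round(2),intool(o,r.x).round(4))
print(intool(o,[.4551,-.0661,.1517]).round(4))
E
```

```text
3.3 [ 0.4592 -0.0676  0.1569] [-0.31 -0.16 -0.12] 0.08222267892214774
(array([317.44391408, 287.55250597]), array([ 99, 123,  37,  30, 838], dtype=int32))
[ 0.4573 -0.0666  0.1501] [-0.14 -0.01  0.11  0.01] [0.0056 0.0005 0.0044]
[0.0065 0.0004 0.0018]
```

View pics/w3.png

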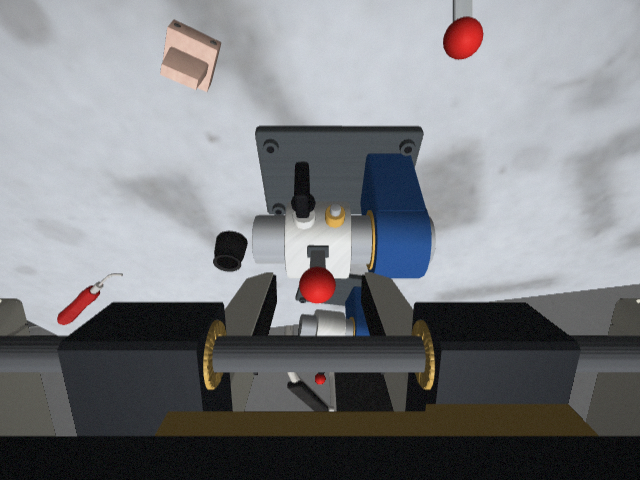

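>>> arm_command:
  motion:
    - [0.045, [0.006, 0, 0.005], [0, 0, 0]]
    - [0.045, [0, 0, 0.0], [0, 0, 0]]

```text
time: 3.6
eef_pos: [0.4581, -0.0668, 0.1553]
orientation: [0.123, 0.948, -0.04, 0.29]
force: [-0.8, 0.0, 1.1]
opening: 0.0454
```

```bash
python3 - <<'E'
from fit import *
o=monitor.get_obs(); f=optics.grab_frame("wrist")[:,:,::-1].copy(); cv2.imwrite("pics/w4.png",f); pickle.dump(o,open('w4.pkl','wb'))
print(o['time'],o['eef_pos'].round(4),o['force'].round(2),np.abs(o['qvel']).max())
b=red(f,(200,150,450,420));print(b)
W=cam('wrist',o);o2=pickle.load(open('w2.pkl','rb'));W2=cam('wrist',o2)
r=tri([W2,W],[(318.7,264.75),b[0]]);print(r.x.round(4),r.fun.round(2),intool(o,r.x).round(4))
print(intool(o,[.4551,-.0661,.1517]).round(4))
E
```

```text
3.6 [ 0.4581 -0.0668  0.1553] [-0.83  0.03  1.07] 0.02911760176087686
(array([316.41304348, 291.81280193]), array([ 98, 127,  37,  30, 828], dtype=int32))
[ 0.457  -0.0666  0.1503] [-0.21 -0.03  0.16  0.02] [ 0.0037 -0.      0.0035]
[ 0.0045 -0.      0.0012]
```

>>> arm_command:
  motion:
    - [0.045, [0.0045, 0, 0.005], [0, 0, 0]]
    - [0.045, [0.003, 0, 0.003], [0, 0, 0]]
    - [0.045, [0, 0, 0.0], [0, 0, 0]]

```text
time: 4.03
eef_pos: [0.4579, -0.0658, 0.1518]
orientation: [0.124, 0.949, -0.041, 0.288]
force: [-0.5, 0.6, 0.9]
opening: 0.0449
```

```bash
cat > st.py <<'E'
from fit import *
o=monitor.get_obs(); f=optics.grab_frame("wrist")[:,:,::-1].copy(); pickle.dump(o,open('wl.pkl','wb')); cv2.imwrite('pics/wl_%05d.png'%int(o['time']*100),f)
M,p=tool(o); psi=-.256
print(o['time'],p.round(4),o['force'].round(2),'lean',np.arctan2(-(M[:2,2]@[np.cos(psi),np.sin(psi)]),-M[2,2]).round(3),'q',o['q'].round(3),'open',o['opening'])
b=red(f,(200,150,450,420));print(b)
print(intool(o,[.4551,-.0661,.1517]).round(4),intool(o,[.457,-.0666,.1503]).round(4))
E
python3 st.py
```

```text
4.025 [ 0.4579 -0.0658  0.1518] [-0.48  0.6   0.87] lean -0.59 q [-0.23   0.165  2.318 -0.325  0.073 -1.224] open 0.04493277585271473
(array([314.46144721, 298.51601423]), array([ 96, 134,  37,  30, 843], dtype=int32))
[ 0.0022 -0.001  -0.0014] [ 0.0014 -0.001   0.0009]
```

Joint 5 is at its lower limit (0.073 against 0.07), so I'll lean the tool less before gripping.

>>> arm_command:
  motion:
    - [0.045, [0.001, 0, 0], [0, 5, 0]]
    - [0.045, [0.001, -0.001, 0], [0, 5, 0]]
    - [0.045, [0, 0, 0.0], [0, 3, 0]]

```text
time: 4.45
eef_pos: [0.4553, -0.0655, 0.1514]
orientation: [0.127, 0.976, -0.025, 0.176]
force: [0.0, -0.6, -0.3]
opening: 0.045
```

```bash
python3 st.py
```

```text
4.45 [ 0.4553 -0.0655  0.1514] [ 0.04 -0.59 -0.26] lean -0.356 q [-0.237  0.187  2.182 -0.029  0.416 -1.524] open 0.04503528188256777
(array([315.14530892, 302.58237986]), array([ 97, 138,  36,  31, 874], dtype=int32))
[-0.0001 -0.0007 -0.0003] [-0.0014 -0.0007  0.0017]
```

>>> arm_command:
  motion:
    - [0.03, [0, -0.0005, 0], [0, 0, 0]]
    - [0.012, [0, 0, 0], [0, 0, 0]]
    - [0.012, [0, 0, 0.0], [0, 0, 0]]
    - [0.012, [0, 0, 0.0], [0, 0, 0]]
  grip_force: 10

```text
time: 5.0
eef_pos: [0.4552, -0.0665, 0.1517]
orientation: [0.127, 0.976, -0.025, 0.176]
force: [-2.7, -8.5, 1.1]
opening: 0.0168
```

```bash
python3 st.py
```

```text
5.0 [ 0.4552 -0.0665  0.1517] [-2.73 -8.47  1.11] lean -0.358 q [-0.24   0.186  2.183 -0.028  0.415 -1.528] open 0.016819273163328385
(array([317.48182884, 301.62133646]), array([101, 137,  34,  31, 853], dtype=int32))
[ 0.0001  0.0004 -0.    ] [-0.0012  0.0004  0.002 ]
```

>>> arm_command:
  motion:
    - [0.012, [0, -0.0015, 0], [0, 0, 0]]
    - [0.012, [0, -0.001, 0], [0, 0, 0]]
    - [0.012, [0, 0, 0.0], [0, 0, 0]]

```text
time: 5.42
eef_pos: [0.4547, -0.0678, 0.1518]
orientation: [0.127, 0.976, -0.024, 0.177]
force: [2.9, 5.4, -1.5]
opening: 0.0171
```

```bash
python3 st.py
```

```text
5.425 [ 0.4547 -0.0678  0.1518] [ 2.93  5.37 -1.55] lean -0.36 q [-0.245  0.185  2.184 -0.019  0.413 -1.54 ] open 0.017114314912075688
(array([319.81359906, 301.70574443]), array([102, 136,  35,  32, 853], dtype=int32))
[0.0001 0.0018 0.0001] [-0.0013  0.0018  0.0021]
```

```bash
python3 - <<'E'
import cv2,glob
a=cv2.imread(sorted(glob.glob('pics/wl_*.png'))[-1]); cv2.imwrite('pics/wlc.png',cv2.resize(a[180:420,200:440],None,fx=2.5,fy=2.5))
E
```

```text
(no output)
```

View pics/wlc.png

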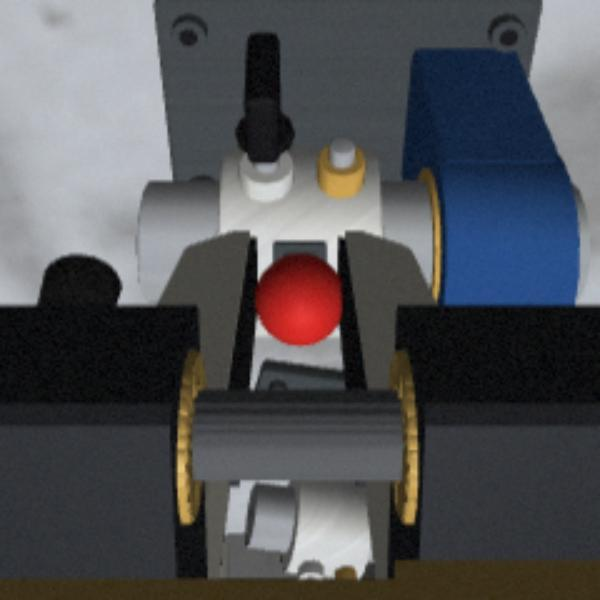

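```bash
cat > arc.py <<'E'
from fit import *
import sys
O=np.array([.4958,-.0770,.08]); psi=-.256
ex=np.array([np.cos(psi),np.sin(psi),0]);ey=np.array([-np.sin(psi),np.cos(psi),0]);ez=np.array([0,0,1.])
o=monitor.get_obs(); M,p=tool(o); f=o['force']
fs=[f]
if len(sys.argv)>1:
    im=optics.grab_frame("wrist")[:,:,::-1].copy(); cv2.imwrite('pics/wl_%05d.png'%int(o['time']*100),im)
    cv2.imwrite('pics/wlc.png',cv2.resize(im[120:360,200:440],None,fx=2.5,fy=2.5))
    o=monitor.get_obs(); fs.append(o['force'])
d=p-O; x,y,z=d@ex,d@ey,d@ez
phi=np.arctan2(x,z); lean=np.arctan2(-(M[:,2]@ex),-M[2,2])
t=np.cos(phi)*ex-np.sin(phi)*ez; r=np.sin(phi)*ex+np.cos(phi)*ez
print('t %.2f phi %.3f screw~%.3f rad %.1f mm y %.1f lean %.3f delta %.3f'%(o['time'],phi,phi-.785,1e3*np.hypot(x,z),y*1e3,lean,phi-lean))
for f in fs: print('push on tool: tang %.2f radial %.2f y %.2f'%(f@t,f@r,f@ey))
print('moment',o['ft_torque'].round(2),'q',o['q'].round(2),'open %.4f'%o['opening'])
dl=phi-lean; print('tangent tool dir x %.3f z %.3f ; inward tool x %.3f z %.3f'%(-np.cos(dl),np.sin(dl),*( (-(M.T@r))[[0,2]])))
E
python3 arc.py
```

```text
t 5.47 phi -0.530 screw~-1.315 rad 83.2 mm y -1.5 lean -0.359 delta -0.171
push on tool: tang 0.34 radial -1.32 y 7.07
moment [ 1.07 -0.27  0.41] q [-0.25  0.18  2.18 -0.02  0.41 -1.54] open 0.0171
tangent tool dir x -0.985 z -0.170 ; inward tool x -0.170 z 0.985
```

>>> arm_command:
  motion:
    - [0.012, [-0.003, 0.0005, -0.0005], [0, 2, 0]]
    - [0.012, [-0.004, 0, -0.0006], [0, 2.8, 0]]
    - [0.012, [-0.004, 0, -0.0006], [0, 2.8, 0]]
    - [0.012, [-0.004, 0, -0.0006], [0, 2.8, 0]]
  grip_force: 12

```text
time: 5.98
eef_pos: [0.464, -0.0696, 0.1569]
orientation: [0.129, 0.988, -0.012, 0.081]
force: [-7.1, 0.3, 7.0]
opening: 0.0167
```

```bash
python3 arc.py 1
```

```text
t 6.03 phi -0.402 screw~-1.187 rad 83.5 mm y -0.9 lean -0.164 delta -0.237
push on tool: tang -3.65 radial 9.17 y -1.52
push on tool: tang -2.36 radial 13.11 y -1.02
moment [0.05 0.97 0.02] q [-0.25  0.25  2.03 -0.01  0.7  -1.55] open 0.0168
tangent tool dir x -0.972 z -0.235 ; inward tool x -0.235 z 0.972
```

View pics/wlc.png

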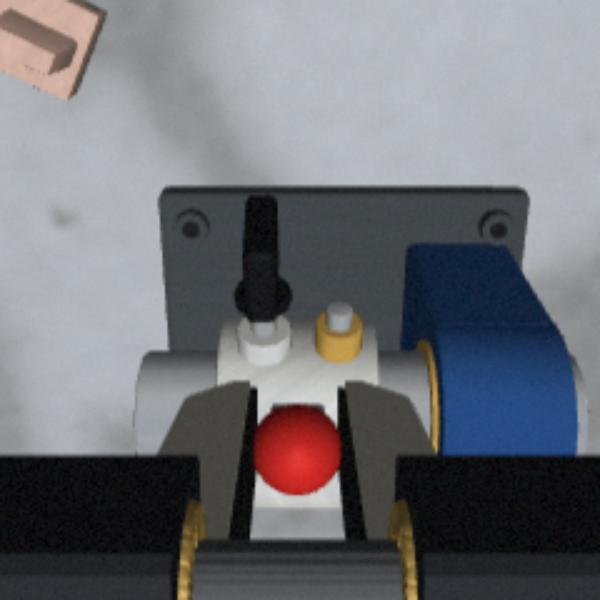

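>>> arm_command:
  motion:
    - [0.012, [-0.003, 0, -0.002], [0, 1.5, 0]]
    - [0.012, [-0.0045, 0, -0.0011], [0, 2.2, 0]]
    - [0.012, [-0.0045, 0, -0.001], [0, 2.2, 0]]
    - [0.012, [-0.0045, 0, -0.001], [0, 2.2, 0]]

```text
time: 6.52
eef_pos: [0.477, -0.0731, 0.1628]
orientation: [0.129, 0.992, -0.002, 0.005]
force: [-4.0, 0.3, 4.6]
opening: 0.0165
```

```bash
python3 arc.py 1
```

```text
t 6.58 phi -0.228 screw~-1.013 rad 85.0 mm y -1.0 lean -0.010 delta -0.218
push on tool: tang -2.81 radial 5.35 y -0.76
push on tool: tang -4.07 radial 8.43 y -0.80
moment [ 0.15  0.78 -0.01] q [-0.25  0.32  1.9  -0.    0.91 -1.56] open 0.0171
tangent tool dir x -0.976 z -0.216 ; inward tool x -0.216 z 0.976
```

>>> arm_command:
  motion:
    - [0.012, [-0.003, 0, -0.0025], [0, 1.5, 0]]
    - [0.012, [-0.0045, 0, -0.0012], [0, 2.2, 0]]
    - [0.012, [-0.0045, 0, -0.0012], [0, 2.2, 0]]
    - [0.012, [-0.0045, 0, -0.001], [0, 2.2, 0]]
    - [0.012, [0, 0, 0], [0, 0, 0]]

```text
time: 7.2
eef_pos: [0.4909, -0.0768, 0.1666]
orientation: [0.128, 0.989, 0.008, -0.073]
force: [-0.5, -0.5, 3.8]
opening: 0.0166
```

```bash
python3 arc.py 1
```

```text
t 7.25 phi -0.055 screw~-0.840 rad 86.7 mm y -1.0 lean 0.146 delta -0.201
push on tool: tang -0.20 radial 3.77 y -0.62
push on tool: tang -0.45 radial 5.62 y -0.23
moment [-0.01  0.23  0.01] q [-0.25  0.41  1.76 -0.    1.12 -1.56] open 0.0170
tangent tool dir x -0.980 z -0.200 ; inward tool x -0.200 z 0.980
```

View pics/wlc.png

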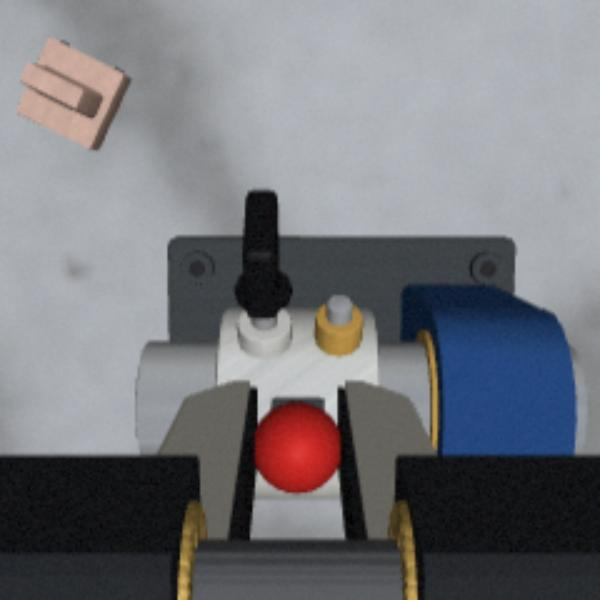

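```bash
sed -i 's/O=np.array.*psi=-.256/O=np.array([.4997,-.0780,.08]); psi=-.256/; s/^d=p-O;/d=p+.0035*M[:,2]-O;/' arc.py; python3 arc.py
```

```text
t 7.25 phi -0.113 screw~-0.898 rad 83.6 mm y -1.1 lean 0.146 delta -0.258
push on tool: tang -0.13 radial 5.63 y -0.23
moment [-0.01  0.23  0.01] q [-0.25  0.41  1.76 -0.    1.12 -1.56] open 0.0170
tangent tool dir x -0.967 z -0.256 ; inward tool x -0.256 z 0.967
```

>>> arm_command:
  motion:
    - [0.012, [-0.003, 0, -0.0017], [0, 1.5, 0]]
    - [0.012, [-0.0045, 0, -0.0012], [0, 2.2, 0]]
    - [0.012, [-0.0045, 0, -0.0012], [0, 2.2, 0]]
    - [0.012, [-0.003, 0, -0.0008], [0, 1.5, 0]]
    - [0.012, [0, 0, 0], [0, 0, 0]]

```text
time: 7.88
eef_pos: [0.5045, -0.0804, 0.1673]
orientation: [0.127, 0.981, 0.017, -0.143]
force: [-2.3, -0.1, 3.9]
opening: 0.0168
```

```bash
python3 arc.py 1
```

```text
t 7.92 phi 0.051 screw~-0.734 rad 84.0 mm y -1.1 lean 0.288 delta -0.238
push on tool: tang -2.40 radial 3.81 y -0.67
push on tool: tang -1.32 radial 1.89 y -0.41
moment [-0.06  0.29  0.02] q [-0.25  0.5   1.63 -0.    1.29 -1.56] open 0.0171
tangent tool dir x -0.972 z -0.236 ; inward tool x -0.236 z 0.972
```

>>> arm_command:
  motion:
    - [0.012, [-0.003, 0, -0.0007], [0, 1.6, 0]]
    - [0.012, [-0.0035, 0, -0.0009], [0, 2, 0]]
    - [0.012, [-0.0025, 0, -0.0006], [0, 1.2, 0]]

```text
time: 8.3
eef_pos: [0.5127, -0.0825, 0.1666]
orientation: [0.126, 0.974, 0.023, -0.186]
force: [-2.1, -0.6, 2.4]
opening: 0.0166
```

```bash
python3 arc.py 1
```

```text
t 8.35 phi 0.149 screw~-0.636 rad 84.3 mm y -1.1 lean 0.377 delta -0.229
push on tool: tang -2.23 radial 2.07 y -1.14
push on tool: tang -2.88 radial 4.77 y -1.46
moment [0.07 0.34 0.04] q [-0.25  0.56  1.55  0.    1.4  -1.56] open 0.0172
tangent tool dir x -0.974 z -0.227 ; inward tool x -0.227 z 0.974
```

View pics/wlc.png

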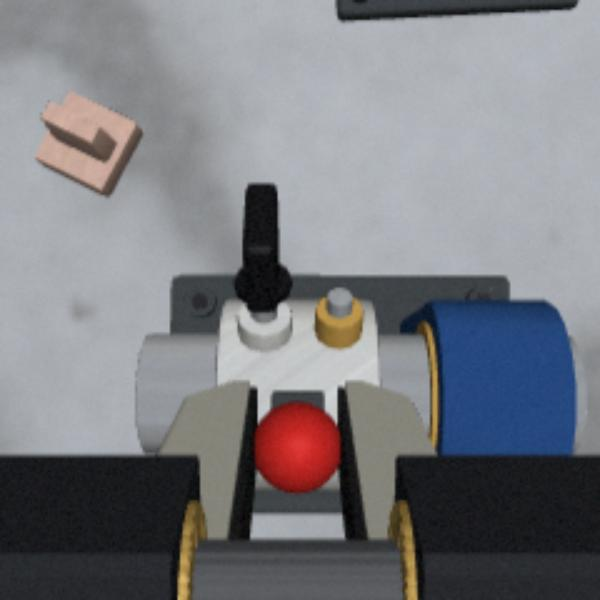

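>>> arm_command:
  motion:
    - [0.012, [-0.0027, 0, -0.0008], [0, 1.6, 0]]
    - [0.012, [-0.0027, 0, -0.0007], [0, 1.6, 0]]

```text
time: 8.6
eef_pos: [0.5183, -0.084, 0.1657]
orientation: [0.125, 0.968, 0.026, -0.215]
force: [-3.2, -0.3, 0.1]
opening: 0.0171
```

```bash
python3 arc.py 1
```

```text
t 8.65 phi 0.215 screw~-0.570 rad 84.5 mm y -1.1 lean 0.437 delta -0.222
push on tool: tang -2.97 radial -0.51 y -1.07
push on tool: tang -2.13 radial 1.96 y -0.58
moment [0.02 0.35 0.02] q [-0.25  0.61  1.5   0.    1.48 -1.56] open 0.0168
tangent tool dir x -0.975 z -0.220 ; inward tool x -0.220 z 0.975
```

>>> arm_command:
  motion:
    - [0.012, [-0.0027, 0, -0.0006], [0, 1.7, 0]]
    - [0.012, [-0.0025, 0, -0.0005], [0, 1.6, 0]]

```text
time: 8.9
eef_pos: [0.5239, -0.0855, 0.1643]
orientation: [0.125, 0.961, 0.03, -0.245]
force: [-1.9, -0.6, 1.2]
opening: 0.017
```

```bash
python3 arc.py 1
```

```text
t 8.95 phi 0.283 screw~-0.502 rad 84.6 mm y -1.1 lean 0.498 delta -0.215
push on tool: tang -1.96 radial 0.66 y -1.08
push on tool: tang -2.25 radial 4.58 y -1.32
moment [0.09 0.46 0.03] q [-0.25  0.65  1.44  0.    1.55 -1.56] open 0.0169
tangent tool dir x -0.977 z -0.214 ; inward tool x -0.214 z 0.977
```

>>> arm_command:
  motion:
    - [0.012, [-0.0027, 0, -0.0007], [0, 1.7, 0]]
    - [0.012, [-0.0025, 0, -0.0006], [0, 1.6, 0]]

```text
time: 9.2
eef_pos: [0.5293, -0.087, 0.1626]
orientation: [0.124, 0.953, 0.034, -0.274]
force: [-2.6, 0.8, 0.2]
opening: 0.0167
```

```bash
python3 arc.py 1
```

```text
t 9.25 phi 0.350 screw~-0.435 rad 84.7 mm y -1.2 lean 0.559 delta -0.209
push on tool: tang -2.63 radial -0.77 y 0.07
push on tool: tang -1.90 radial 4.50 y -1.29
moment [-0.02  0.25 -0.  ] q [-0.25  0.69  1.39  0.    1.62 -1.56] open 0.0170
tangent tool dir x -0.978 z -0.208 ; inward tool x -0.208 z 0.978
```

View pics/wlc.png

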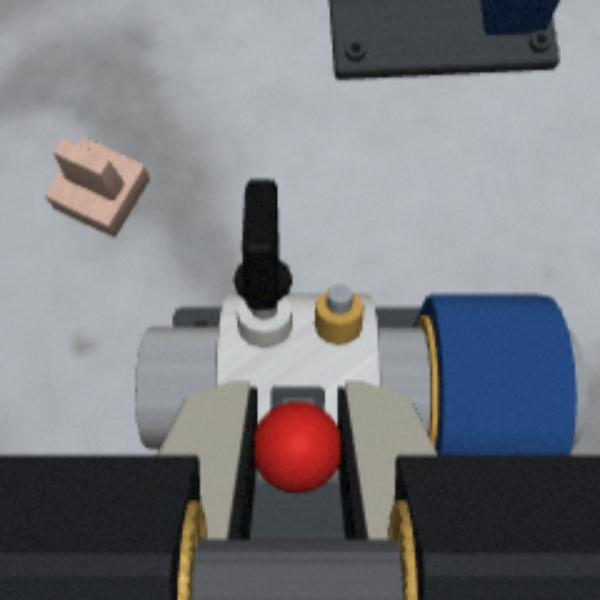

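Still riding on the round: the pin stands out of the boss at (339,298) in the crop, and the force stays near 2 N.

>>> arm_command:
  motion:
    - [0.012, [-0.0027, 0, -0.0006], [0, 1.7, 0]]
    - [0.012, [-0.0025, 0, -0.0006], [0, 1.6, 0]]

```text
time: 9.5
eef_pos: [0.5345, -0.0884, 0.1605]
orientation: [0.123, 0.944, 0.038, -0.303]
force: [-2.0, -0.7, -0.8]
opening: 0.017
```

```bash
python3 arc.py 1
```

```text
t 9.55 phi 0.416 screw~-0.369 rad 84.9 mm y -1.2 lean 0.621 delta -0.205
push on tool: tang -1.29 radial -1.47 y -1.15
push on tool: tang -1.50 radial 3.41 y -0.01
moment [ 0.01  0.15 -0.09] q [-0.25  0.74  1.34  0.    1.69 -1.56] open 0.0168
tangent tool dir x -0.979 z -0.204 ; inward tool x -0.204 z 0.979
```

>>> arm_command:
  motion:
    - [0.012, [-0.0027, 0, -0.0006], [0, 1.7, 0]]
    - [0.012, [-0.0025, 0, -0.0006], [0, 1.6, 0]]

```text
time: 9.8
eef_pos: [0.5399, -0.0898, 0.1579]
orientation: [0.121, 0.934, 0.042, -0.332]
force: [-2.8, -0.2, -0.9]
opening: 0.017
```

```bash
python3 arc.py 1
```

```text
t 9.85 phi 0.485 screw~-0.300 rad 85.0 mm y -1.2 lean 0.683 delta -0.198
push on tool: tang -1.97 radial -2.01 y -0.89
push on tool: tang -1.26 radial 3.83 y 0.15
moment [ 0.09  0.19 -0.02] q [-0.25  0.78  1.28  0.    1.76 -1.56] open 0.0170
tangent tool dir x -0.981 z -0.196 ; inward tool x -0.196 z 0.981
```

>>> arm_command:
  motion:
    - [0.012, [-0.0027, 0, -0.0006], [0, 1.7, 0]]
    - [0.012, [-0.0025, 0, -0.0005], [0, 1.6, 0]]

```text
time: 10.1
eef_pos: [0.5447, -0.091, 0.1552]
orientation: [0.12, 0.923, 0.045, -0.362]
force: [-2.7, 0.5, 0.3]
opening: 0.0173
```

```bash
python3 arc.py 1
```

```text
t 10.15 phi 0.549 screw~-0.236 rad 85.1 mm y -1.2 lean 0.746 delta -0.197
push on tool: tang -2.48 radial -1.20 y -0.16
push on tool: tang -0.36 radial 4.00 y -0.59
moment [0.09 0.29 0.02] q [-0.25  0.83  1.23  0.    1.83 -1.56] open 0.0170
tangent tool dir x -0.981 z -0.196 ; inward tool x -0.196 z 0.981
```

View pics/wlc.png

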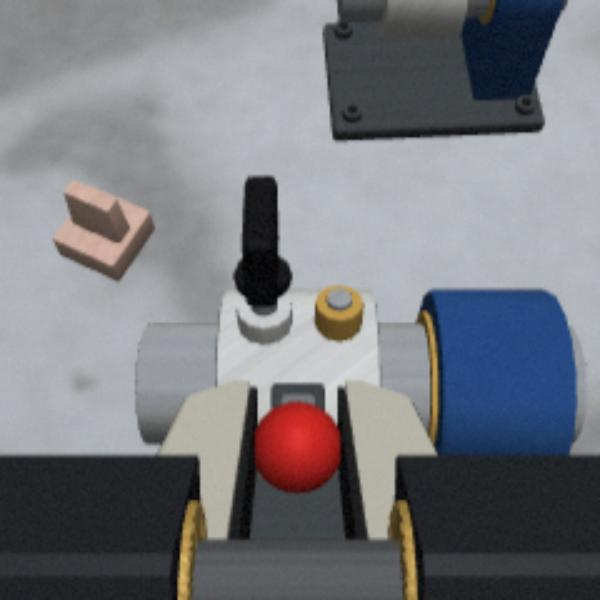

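The nose has dropped: the pin is now nearly flush in the boss at (339,298), where it stood proud before. I'll push on in small steps to feel the stop.

>>> arm_command:
  motion:
    - [0.012, [-0.002, 0, -0.0006], [0, 1, 0]]

```text
time: 10.28
eef_pos: [0.5466, -0.0916, 0.1539]
orientation: [0.12, 0.92, 0.047, -0.371]
force: [-5.5, 0.5, 0.6]
opening: 0.0166
```

```bash
python3 arc.py 1
```

```text
t 10.32 phi 0.576 screw~-0.209 rad 85.2 mm y -1.2 lean 0.766 delta -0.190
push on tool: tang -4.96 radial -2.47 y -0.89
push on tool: tang -2.71 radial 2.64 y -0.07
moment [0.1  0.36 0.02] q [-0.25  0.85  1.21  0.    1.85 -1.56] open 0.0171
tangent tool dir x -0.982 z -0.189 ; inward tool x -0.189 z 0.982
```

```bash
cat > favg.py <<'E'
from fit import *
psi=-.256; ex=np.array([np.cos(psi),np.sin(psi),0]);ez=np.array([0,0,1.])
O=np.array([.4997,-.0780,.08]); F=[]
for i in range(8):
    im=optics.grab_frame("wrist"); o=monitor.get_obs(); F.append(o['force'])
cv2.imwrite('pics/wl_%05d.png'%int(o['time']*100),im[:,:,::-1]); cv2.imwrite('pics/wlc.png',cv2.resize(im[120:360,200:440,::-1],None,fx=2.5,fy=2.5))
M,p=tool(o);d=p+.0035*M[:,2]-O;x,z=d@ex,d@ez;phi=np.arctan2(x,z)
t=np.cos(phi)*ex-np.sin(phi)*ez; r=np.sin(phi)*ex+np.cos(phi)*ez
F=np.array(F);print(o['time'],'phi %.3f'%phi,p.round(4),'tang',(F@t).round(1),'mean %.2f'%(F@t).mean(),'radial %.2f'%(F@r).mean())
E
python3 favg.py
```

```text
10.725 phi 0.576 [ 0.5466 -0.0916  0.154 ] tang [-2.8 -2.5 -1.7 -2.1 -3.1 -3.  -2.1 -2.4] mean -2.47 radial -1.70
```

>>> arm_command:
  motion:
    - [0.012, [-0.0017, 0, -0.0003], [0, 0.8, 0]]

```text
time: 10.85
eef_pos: [0.5477, -0.0918, 0.1532]
orientation: [0.119, 0.917, 0.048, -0.377]
force: [-5.2, 1.2, 1.8]
opening: 0.0166
```

```bash
python3 favg.py
```

```text
11.25 phi 0.595 [ 0.5479 -0.0919  0.1531] tang [-2.9 -5.1 -4.5 -4.3 -3.9 -4.2 -4.9 -5. ] mean -4.32 radial -1.73
```

The holding force now averages about 4.5 N, so the stop is felt. I'll check the nose and then ease off before letting go.

View pics/wlc.png

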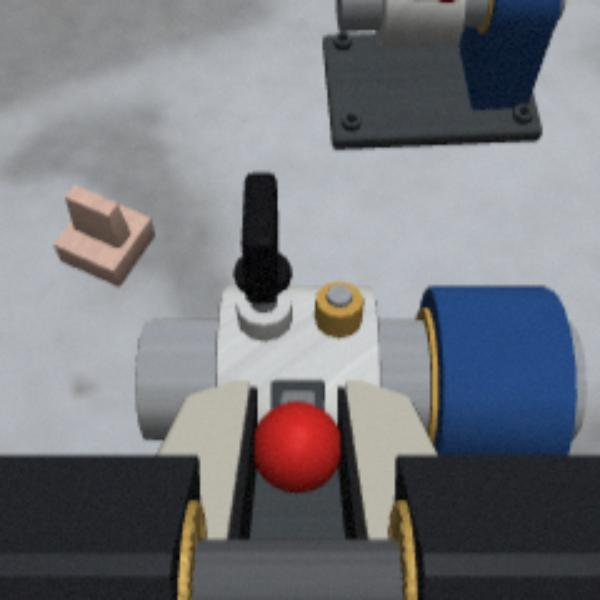

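>>> arm_command:
  motion:
    - [0.012, [0.0013, 0, 0.0003], [0, 0, 0]]
    - [0.012, [0, 0, 0], [0, 0, 0]]

```text
time: 11.5
eef_pos: [0.5471, -0.0917, 0.1536]
orientation: [0.119, 0.918, 0.047, -0.376]
force: [-2.4, 1.1, -1.5]
opening: 0.0167
```

```bash
python3 favg.py
```

```text
11.9 phi 0.581 [ 0.547  -0.0917  0.1537] tang [-1.2 -2.2 -1.4 -2.  -1.7 -2.1 -1.8 -0.2] mean -1.55 radial -1.55
```

>>> arm_command:
  motion:
    - [0.012, [0.0005, 0, 0], [0, 0, 0]]
    - [0.034, [0, 0, 0], [0, 0, 0]]
    - [0.034, [0, 0, 0], [0, 0, 0]]
    - [0.034, [0, 0, -0.012], [0, 0, 0]]
    - [0.034, [0, 0, -0.02], [0, 0, 0]]
    - [0.034, [0, 0, -0.02], [0, 0, 0]]
    - [0.034, [0, 0, -0.01], [0, 0, 0]]

```text
time: 12.78
eef_pos: [0.5917, -0.1033, 0.2016]
orientation: [0.119, 0.918, 0.047, -0.375]
force: [0.6, -0.9, 0.3]
opening: 0.0341
```

```bash
python3 favg.py; python3 arc.py 1
```

```text
13.175 phi 0.661 [ 0.5904 -0.1029  0.2001] tang [ 0.4 -1.   0.5  0.6  0.6 -0.2 -1.  -0.6] mean -0.08 radial -0.12
t 13.22 phi 0.661 screw~-0.124 rad 149.1 mm y -1.1 lean 0.777 delta -0.116
push on tool: tang -0.59 radial 0.01 y -0.71
push on tool: tang -0.35 radial -0.08 y 0.31
moment [-0.1  -0.34 -0.01] q [-0.25  0.89  1.01  0.    2.02 -1.56] open 0.0342
tangent tool dir x -0.993 z -0.115 ; inward tool x -0.115 z 0.993
```

View pics/wlc.png

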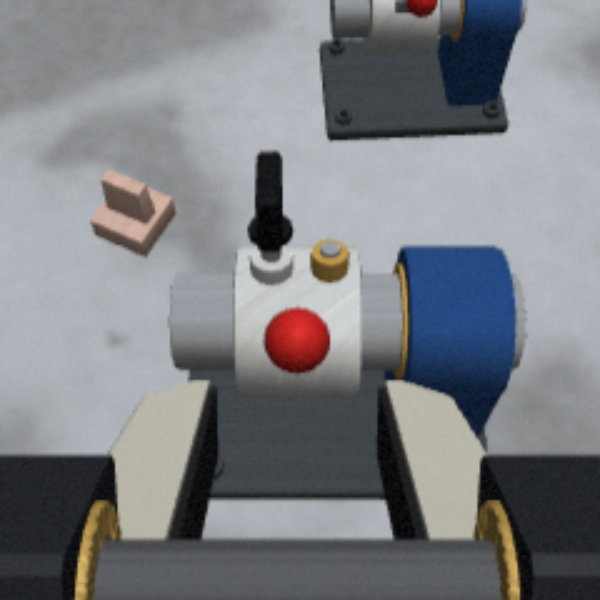

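>>> arm_command:
  motion:
    - [0.034, [0.0144, -0.0015, 0.012], [0, -9.6, 0]]
    - [0.034, [0.0166, -0.0015, 0.0106], [0, -9.6, 0]]
    - [0.034, [0.0183, -0.0015, 0.0076], [0, -9.6, 0]]
    - [0.034, [0.0195, -0.0015, 0.0044], [0, -9.6, 0]]
    - [0.034, [0.02, -0.0015, 0.0012], [0, -9.6, 0]]
    - [0.034, [0.0202, -0.0015, -0.0012], [0, -9.6, 0]]
    - [0.034, [0, 0, 0], [0, 0, 0]]

```text
time: 14.1
eef_pos: [0.4675, -0.0802, 0.2008]
orientation: [0.127, 0.984, -0.018, 0.126]
force: [1.0, 0.5, -0.4]
opening: 0.0339
```

```bash
sed -i 's/O=np.array(\[.4997,-.0780/O=np.array([.4994,-.0791/' arc.py favg.py; python3 - <<'E'
from h import *
import pickle
o=monitor.get_obs(); im=optics.grab_frame('wrist')[:,:,::-1]; pickle.dump(o,open('p1.pkl','wb')); cv2.imwrite('pics/p1.png',im); cv2.imwrite('pics/p1c.png',cv2.resize(im[140:380,200:440],None,fx=2.5,fy=2.5,interpolation=cv2.INTER_CUBIC))
for n in ['top','scene']: cv2.imwrite(f'pics/{n}2.png',optics.grab_frame(n)[:,:,::-1])
E
python3 arc.py
```

```text
t 14.25 phi -0.208 screw~-0.993 rad 121.5 mm y -9.2 lean -0.257 delta 0.049
push on tool: tang 0.18 radial -0.46 y -0.13
moment [0.03 0.1  0.02] q [-0.27  0.16  2.03 -0.    0.7  -1.58] open 0.0339
tangent tool dir x -0.999 z 0.049 ; inward tool x 0.049 z 0.999
```

View pics/p1c.png

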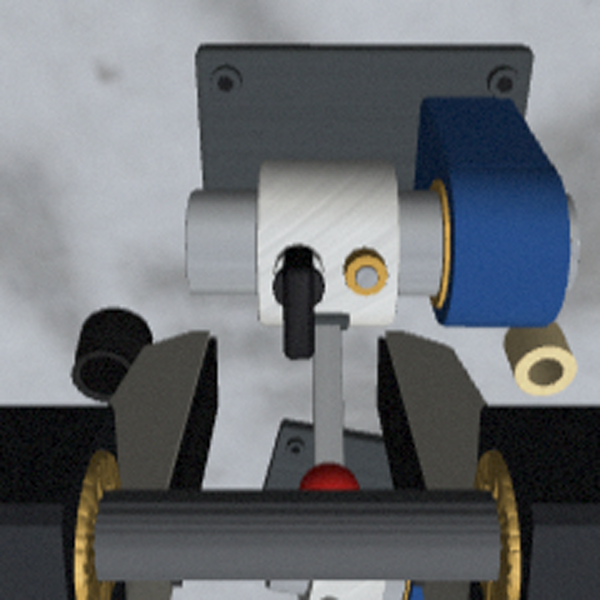

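View pics/scene2.png

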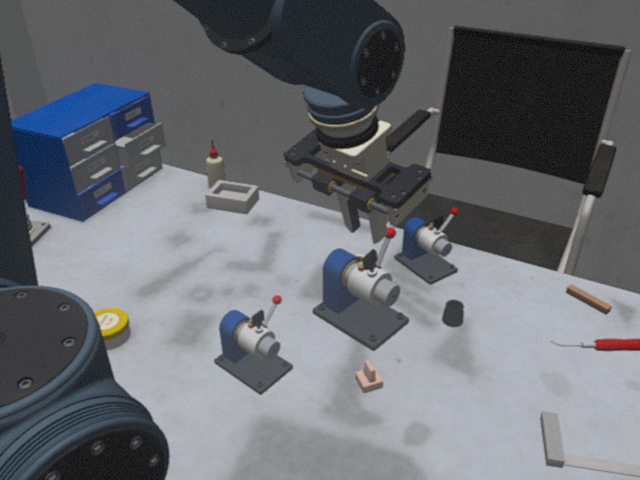

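```bash
cat > ov.py <<'E'
from fit import *
import sys
psi=-.256; ex=np.array([np.cos(psi),np.sin(psi),0]);ey=np.array([-np.sin(psi),np.cos(psi),0]);ez=np.array([0,0,1.])
O=np.array([.4994,-.0791,.08])
def wing(th,turn=0,rc=.058):
    r=np.sin(th)*ex+np.cos(th)*ez; t=np.cos(th)*ex-np.sin(th)*ez
    # clockwise seen from outside: rotation about -r
    l=R.from_rotvec(-r*turn).apply(t); w=R.from_rotvec(-r*turn).apply(ey)
    c=O+rc*r-.009*ey
    return np.array([c+a*.013*l+b*.004*w+k*.011*r for a in(-1,1) for b in(-1,1) for k in(-1,1)])
def draw(im,C,P,col,x0,y0,s):
    q=((proj(C,P)-[x0,y0])*s).astype(int)
    for i in range(8):
        for b in (1,2,4):
            if i<(i^b): cv2.line(im,tuple(map(int,q[i])),tuple(map(int,q[i^b])),col,1)
E
python3 - <<'E'
from ov import *
S=cam('scene');T=cam('top');o=pickle.load(open('p1.pkl','rb'));W=cam('wrist',o)
s2=cv2.imread('pics/scene2.png');t2=cv2.imread('pics/top2.png')
try:
    bs=red(s2,(375,220,405,245));print(bs)
    bt=red(t2,(350,220,400,270));print(bt)
    r=tri([S,T],[bs[0],bt[0]]);print(r.x,r.fun); d=r.x-O;print(np.arctan2(d@ex,d@ez)-.785,np.hypot(d@ex,d@ez),d@ey)
except Exception as e: print(e)
a=cv2.imread('pics/p1c.png')
draw(a,W,wing(-.22),(0,255,0),200,140,2.5); draw(a,W,wing(-.30),(255,0,255),200,140,2.5); draw(a,W,wing(-.14),(0,255,255),200,140,2.5)
cv2.imwrite('pics/p1o.png',a)
b=cv2.resize(s2[230:320,320:420],None,fx=6,fy=6,interpolation=cv2.INTER_CUBIC)
draw(b,S,wing(-.22),(0,255,0),320,230,6);cv2.imwrite('pics/s2o.png',b)
E
```

```text
(array([390.17241379, 231.56896552]), array([12,  8,  8,  8, 58], dtype=int32))
(array([382.06349206, 225.3015873 ]), array([28,  1,  9,  9, 63], dtype=int32))
[ 0.54168475 -0.09103477  0.15173933] [-0.42882395  0.08054296  0.44250817 -0.2565607 ]
-0.2355574409147113 0.08412054993655635 -0.0008387756489173061
```

View pics/p1o.png

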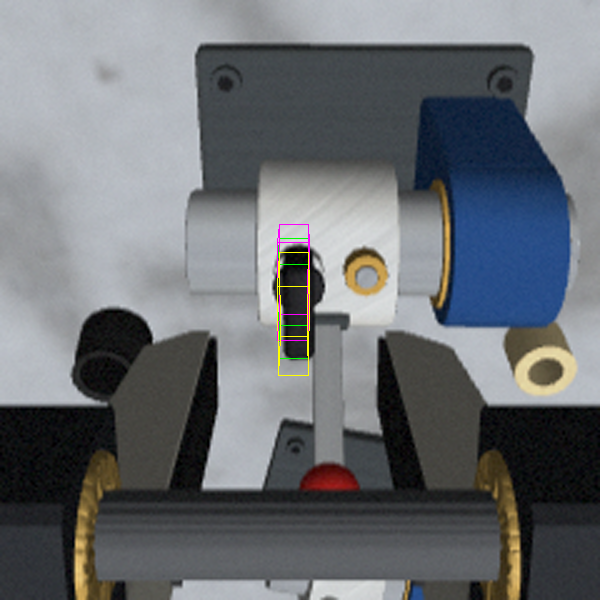

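View pics/s2o.png

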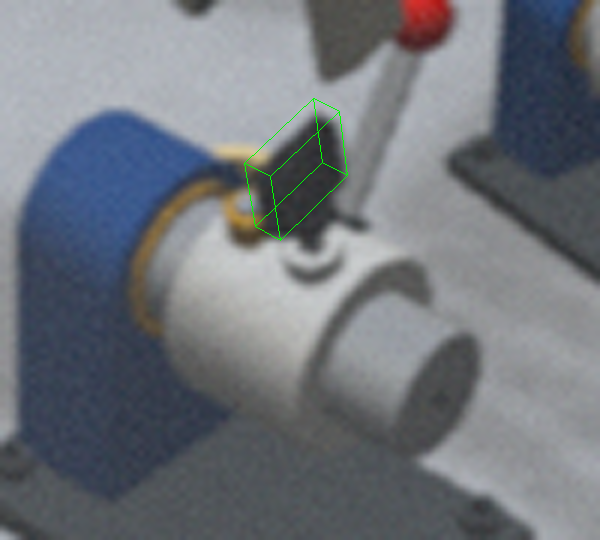

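```bash
cat > scr.py <<'E'
from ov import *
def rep(th=-.23,rad=.068,dy=0.001):
    o=monitor.get_obs();M,p=tool(o);r=np.sin(th)*ex+np.cos(th)*ez;t=np.cos(th)*ex-np.sin(th)*ez
    tgt=O+rad*r+(-.009+dy)*ey; d=p-tgt
    lean=np.arctan2(-(M[:,2]@ex),-M[2,2]); yl=np.arcsin(M[:,2]@ey)
    # turn about -r of tool y rel. to ey
    turn=np.arctan2(M[:,1]@-t, M[:,1]@ey)
    f=o['force'];m=o['ft_torque']
    print('t %.2f TCP radius %.1f off-axis t %.1f y %.1f mm; lean %.3f ytilt %.3f turn %.3f'%(o['time'],1e3*(rad+d@r),1e3*(d@t),1e3*(d@ey),lean,yl,turn))
    print('target in tool',intool(o,tgt).round(4),'F t %.1f r %.1f y %.1f  M.r %.3f'%(f@t,f@r,f@ey,m@-r),'M',m.round(2),'q5,6',o['q'][[4,5]].round(3),'open %.4f'%o['opening'])
    return o
if __name__=='__main__': rep()
E
python3 scr.py
```

```text
t 14.25 TCP radius 124.9 off-axis t 2.5 y -1.2 mm; lean -0.257 ytilt -0.003 turn -0.001
target in tool [0.0041 0.0014 0.0569] F t 0.2 r -0.5 y -0.1  M.r -0.021 M [0.03 0.1  0.02] q5,6 [ 0.699 -1.582] open 0.0339
```

>>> arm_command:
  motion:
    - [0.026, [0.0018, 0.0007, 0.015], [0, 0.8, 0]]
    - [0.026, [0.0018, 0.0007, 0.015], [0, 0.7, 0]]
    - [0.026, [0.001, 0, 0.01], [0, 0, 0]]
    - [0.026, [0, 0, 0], [0, 0, 0]]

```text
time: 14.75
eef_pos: [0.4796, -0.0821, 0.1582]
orientation: [0.128, 0.985, -0.016, 0.112]
force: [-0.3, 0.5, 0.3]
opening: 0.0262
```

```bash
cat > look.py <<'E'
from scr import *
o=rep(); im=optics.grab_frame('wrist')[:,:,::-1]; n='pics/q%05d.png'%int(o['time']*100)
W=cam('wrist',o); a=cv2.resize(im[140:380,200:440],None,fx=2.5,fy=2.5,interpolation=cv2.INTER_CUBIC)
if len(sys.argv)>1: draw(a,W,wing(-.23,float(sys.argv[1]),.058-.0035*float(sys.argv[1])),(0,255,0),200,140,2.5)
cv2.imwrite('pics/ql.png',a); cv2.imwrite(n,im)
E
python3 look.py 0
```

```text
t 14.75 TCP radius 80.3 off-axis t -0.1 y 0.1 mm; lean -0.226 ytilt -0.003 turn -0.001
target in tool [-0.0001 -0.0001  0.0123] F t -0.4 r 0.4 y 0.4  M.r 0.003 M [ 0.02  0.1  -0.  ] q5,6 [ 0.628 -1.576] open 0.0262
```

View pics/ql.png

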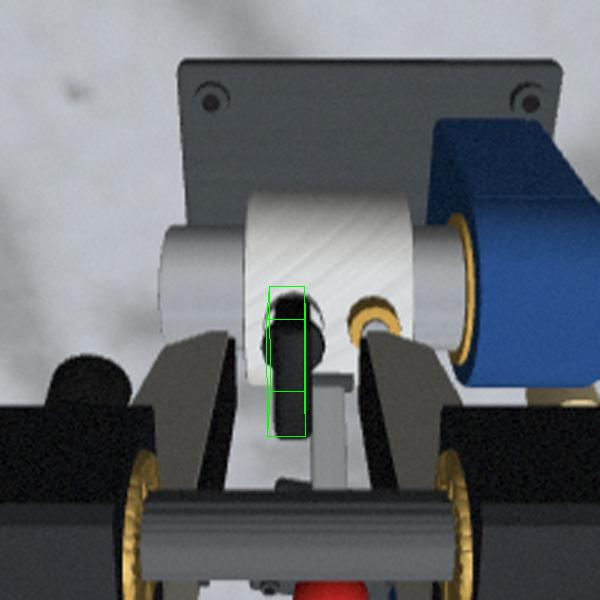

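>>> arm_command:
  motion:
    - [0.026, [0, -0.0008, 0.006], [0, 0, 0]]
    - [0.026, [0, -0.0003, 0.006], [0, 0, 0]]
    - [0.026, [0, 0, 0.001], [0, 0, 0]]

```text
time: 15.18
eef_pos: [0.4828, -0.0842, 0.1458]
orientation: [0.128, 0.985, -0.016, 0.113]
force: [-0.2, -0.1, -0.3]
opening: 0.0259
```

```bash
python3 look.py
```

```text
t 15.18 TCP radius 67.5 off-axis t 0.6 y -1.1 mm; lean -0.228 ytilt -0.003 turn -0.001
target in tool [ 0.0006  0.0011 -0.0005] F t -0.3 r -0.3 y -0.1  M.r 0.000 M [ 0.01  0.13 -0.01] q5,6 [ 0.596 -1.58 ] open 0.0259
```

View pics/ql.png

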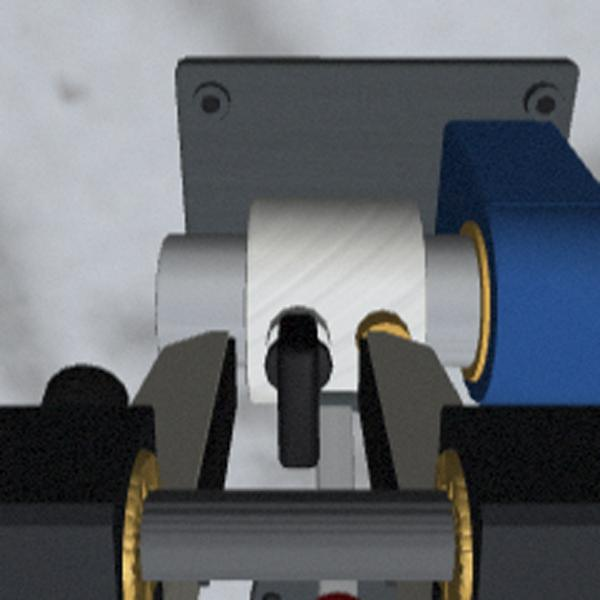

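Centred: the wing is at crop x≈299 and the fingers at about 298. Closing on it.

>>> arm_command:
  motion:
    - [0.015, [0.0007, 0, 0], [0, 0, 0]]
    - [0.006, [0, 0, 0], [0, 0, 0]]
    - [0.006, [0, 0, 0], [0, 0, 0]]
    - [0.006, [0, 0, 0], [0, 0, 0]]
  grip_force: 15

```text
time: 15.72
eef_pos: [0.4822, -0.0839, 0.1461]
orientation: [0.127, 0.985, -0.016, 0.113]
force: [0.4, 0.3, -0.7]
opening: 0.0077
```

```bash
python3 look.py; python3 scr.py
```

```text
t 15.72 TCP radius 67.9 off-axis t 0.1 y -1.0 mm; lean -0.229 ytilt -0.003 turn -0.001
target in tool [ 0.0001  0.001  -0.0001] F t 0.2 r -0.8 y 0.4  M.r -0.031 M [0.1  0.09 0.05] q5,6 [ 0.595 -1.58 ] open 0.0077
t 15.78 TCP radius 67.9 off-axis t 0.0 y -1.0 mm; lean -0.229 ytilt -0.003 turn -0.001
target in tool [ 0.      0.001  -0.0001] F t 0.6 r -1.3 y 1.0  M.r -0.007 M [0.12 0.05 0.03] q5,6 [ 0.595 -1.58 ] open 0.0080
```

>>> arm_command:
  motion:
    - [0.006, [0, 0, 0.0003], [0, 0, 5]]
    - [0.006, [0, 0, 0.0003], [0, 0, 5]]
    - [0.006, [0, 0, 0.0003], [0, 0, 5]]
    - [0.006, [0, 0, 0.0003], [0, 0, 5]]
  grip_force: 20

```text
time: 16.27
eef_pos: [0.4827, -0.0836, 0.1449]
orientation: [0.302, 0.947, 0.005, 0.114]
force: [0.8, 0.8, -1.2]
opening: 0.0079
```

```bash
python3 look.py; python3 scr.py
```

```text
t 16.27 TCP radius 66.6 off-axis t 0.2 y -0.6 mm; lean -0.229 ytilt -0.002 turn -0.360
target in tool [ 0.0004  0.0005 -0.0014] F t 0.3 r -1.3 y 1.0  M.r 0.008 M [ 0.32 -0.15  0.07] q5,6 [ 0.592 -1.221] open 0.0079
t 16.32 TCP radius 66.6 off-axis t 0.1 y -0.6 mm; lean -0.229 ytilt -0.002 turn -0.365
target in tool [ 0.0003  0.0005 -0.0014] F t 0.4 r -1.3 y 1.7  M.r -0.034 M [0.32 0.1  0.1 ] q5,6 [ 0.592 -1.217] open 0.0078
```

View pics/ql.png

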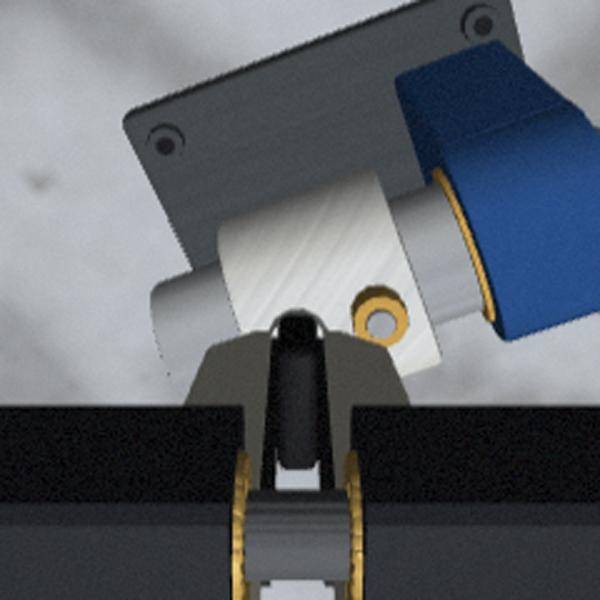

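>>> arm_command:
  motion:
    - [0.006, [0, 0, 0.0003], [0, 0, 5]]
    - [0.006, [0, 0, 0.0003], [0, 0, 5]]
    - [0.006, [0, 0, 0.0003], [0, 0, 5]]
    - [0.006, [0, 0, 0.0003], [0, 0, 5]]
    - [0.006, [0, 0, 0.0003], [0, 0, 5]]

```text
time: 16.95
eef_pos: [0.4833, -0.0833, 0.1435]
orientation: [0.504, 0.856, 0.03, 0.111]
force: [0.7, 0.6, -1.7]
opening: 0.0076
```

```bash
sed -i 's/M\[:,1\]@-t, M/M[:,1]@t, M/' scr.py; python3 look.py; python3 scr.py
```

```text
t 16.95 TCP radius 65.1 off-axis t 0.4 y -0.2 mm; lean -0.230 ytilt -0.002 turn 0.807
target in tool [ 0.0004 -0.0002 -0.0029] F t 0.1 r -1.8 y 0.7  M.r -0.056 M [ 0.35 -0.14  0.15] q5,6 [ 0.588 -0.774] open 0.0076
t 17.00 TCP radius 65.1 off-axis t 0.4 y -0.2 mm; lean -0.230 ytilt -0.002 turn 0.811
target in tool [ 0.0004 -0.0001 -0.0029] F t 1.1 r -1.7 y 1.6  M.r -0.008 M [ 0.32 -0.18  0.09] q5,6 [ 0.588 -0.77 ] open 0.0081
```

>>> arm_command:
  motion:
    - [0.006, [0, 0, 0.0003], [0, 0, 5]]
    - [0.006, [0, 0, 0.0003], [0, 0, 5]]
    - [0.006, [0, 0, 0.0003], [0, 0, 5]]
    - [0.006, [0, 0, 0.0003], [0, 0, 4]]

```text
time: 17.5
eef_pos: [0.484, -0.0833, 0.1424]
orientation: [0.639, 0.76, 0.049, 0.104]
force: [0.4, 0.1, -0.2]
opening: 0.0081
```

```bash
cat > mavg.py <<'E'
from scr import *
r=np.sin(-.23)*ex+np.cos(-.23)*ez; m=[];f=[]
for i in range(8): optics.grab_frame('wrist'); o=monitor.get_obs(); m.append(o['ft_torque']@r); f.append(o['force'])
print('torque about axis',np.round(m,3),'mean %.3f'%np.mean(m),'F',np.mean(f,0).round(2)); rep()
E
python3 look.py; python3 mavg.py
```

```text
t 17.50 TCP radius 63.9 off-axis t 0.7 y 0.0 mm; lean -0.231 ytilt -0.001 turn 1.142
target in tool [ 0.0002 -0.0007 -0.0041] F t 0.3 r -0.3 y 0.2  M.r -0.081 M [ 0.24 -0.15  0.15] q5,6 [ 0.585 -0.439] open 0.0081
torque about axis [ 0.024 -0.019 -0.048 -0.034 -0.008 -0.014 -0.005 -0.008] mean -0.014 F [ 1.56  1.54 -1.56]
t 17.95 TCP radius 63.9 off-axis t 0.7 y 0.0 mm; lean -0.231 ytilt -0.001 turn 1.142
target in tool [ 0.0003 -0.0007 -0.0041] F t 1.3 r -1.6 y 2.2  M.r 0.008 M [ 0.31 -0.22  0.08] q5,6 [ 0.585 -0.44 ] open 0.0078
```

View pics/ql.png

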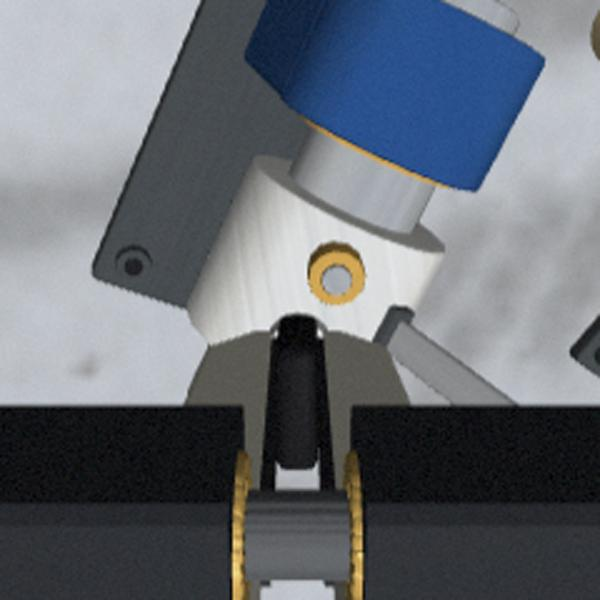

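>>> arm_command:
  motion:
    - [0.006, [0, 0, 0.0002], [0, 0, 3.5]]
    - [0.006, [0, 0, 0.0002], [0, 0, 3.5]]

```text
time: 18.2
eef_pos: [0.4841, -0.0833, 0.1421]
orientation: [0.685, 0.72, 0.055, 0.101]
force: [-0.1, 2.2, 0.2]
opening: 0.0077
```

```bash
python3 mavg.py
```

```text
torque about axis [ 0.    -0.001  0.01  -0.007 -0.048  0.012 -0.     0.04 ] mean 0.001 F [0.92 1.58 0.31]
t 18.60 TCP radius 63.6 off-axis t 0.9 y 0.1 mm; lean -0.231 ytilt -0.001 turn 1.263
target in tool [ 0.0002 -0.0008 -0.0044] F t 0.1 r 0.6 y 2.2  M.r -0.040 M [ 0.45 -0.06  0.15] q5,6 [ 0.584 -0.318] open 0.0075
```

>>> arm_command:
  motion:
    - [0.006, [0, 0, 0.0002], [0, 0, 3.5]]

```text
time: 18.73
eef_pos: [0.4843, -0.0833, 0.142]
orientation: [0.706, 0.699, 0.058, 0.1]
force: [0.7, 1.9, 2.8]
opening: 0.0078
```

```bash
python3 mavg.py
```

```text
torque about axis [ 0.052 -0.006  0.007  0.018  0.066 -0.012  0.067  0.071] mean 0.033 F [0.2  2.33 2.87]
t 19.12 TCP radius 63.5 off-axis t 0.9 y 0.1 mm; lean -0.231 ytilt -0.001 turn 1.324
target in tool [ 0.0001 -0.0009 -0.0045] F t 0.9 r 3.9 y 2.7  M.r -0.071 M [ 0.44 -0.12  0.18] q5,6 [ 0.583 -0.258] open 0.0078
```

>>> arm_command:
  motion:
    - [0.006, [0, 0, 0.0001], [0, 0, 3.5]]

```text
time: 19.25
eef_pos: [0.4843, -0.0833, 0.142]
orientation: [0.727, 0.677, 0.061, 0.098]
force: [0.5, 1.7, 2.8]
opening: 0.008
```

```bash
python3 mavg.py;python3 look.py
```

```text
torque about axis [0.051 0.017 0.073 0.029 0.074 0.056 0.044 0.08 ] mean 0.053 F [0.14 2.62 3.42]
t 19.65 TCP radius 63.4 off-axis t 1.0 y 0.1 mm; lean -0.231 ytilt -0.001 turn 1.384
target in tool [ 0.0001 -0.001  -0.0046] F t 0.1 r 4.0 y 2.1  M.r -0.080 M [ 0.48 -0.21  0.2 ] q5,6 [ 0.583 -0.197] open 0.0075
t 19.65 TCP radius 63.4 off-axis t 1.0 y 0.1 mm; lean -0.231 ytilt -0.001 turn 1.384
target in tool [ 0.0001 -0.001  -0.0046] F t 0.1 r 4.0 y 2.1  M.r -0.080 M [ 0.48 -0.21  0.2 ] q5,6 [ 0.583 -0.197] open 0.0075
```

View pics/ql.png

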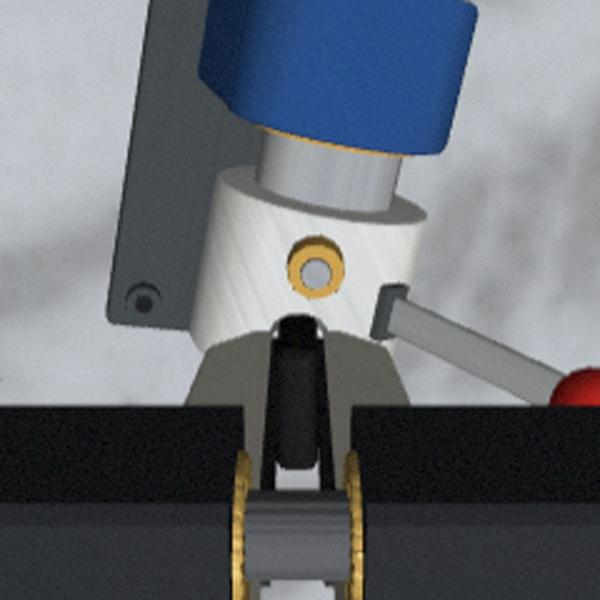

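>>> arm_command:
  motion:
    - [0.022, [0, 0, 0], [0, 0, 0]]
    - [0.022, [0, 0, 0], [0, 0, 0]]
    - [0.022, [0, 0, -0.01], [0, 0, 0]]
    - [0.022, [0, 0, -0.02], [0, 0, 0]]
    - [0.022, [0, 0, -0.03], [0, 0, 0]]
    - [0.022, [0, 0, -0.03], [0, 0, 0]]
    - [0.022, [0, 0, 0], [0, 0, 0]]

```text
time: 20.58
eef_pos: [0.4624, -0.0781, 0.2332]
orientation: [0.726, 0.678, 0.06, 0.097]
force: [0.3, -0.4, -0.2]
opening: 0.0221
```

```bash
python3 look.py 1.38; cp pics/ql.png pics/qfin.png; python3 - <<'E'
from h import *
for n in ['top','scene']: cv2.imwrite(f'pics/{n}3.png',optics.grab_frame(n)[:,:,::-1])
a=cv2.imread('pics/scene3.png')[230:330,310:430]; cv2.imwrite('pics/s3c.png',cv2.resize(a,None,fx=5,fy=5,interpolation=cv2.INTER_CUBIC))
E
```

```text
t 20.57 TCP radius 157.3 off-axis t -0.1 y -0.4 mm; lean -0.229 ytilt -0.002 turn 1.384
target in tool [0.0006 0.0004 0.0893] F t 0.4 r -0.3 y -0.3  M.r -0.059 M [-0.07  0.14  0.04] q5,6 [ 0.812 -0.198] open 0.0221
```

View pics/qfin.png

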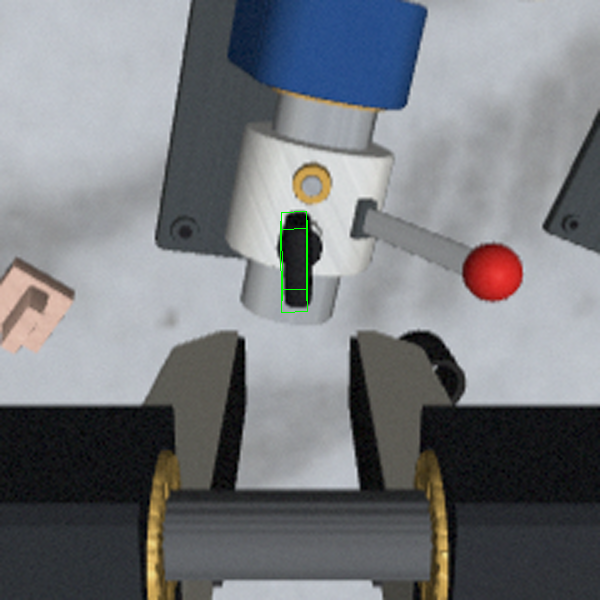

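View pics/s3c.png

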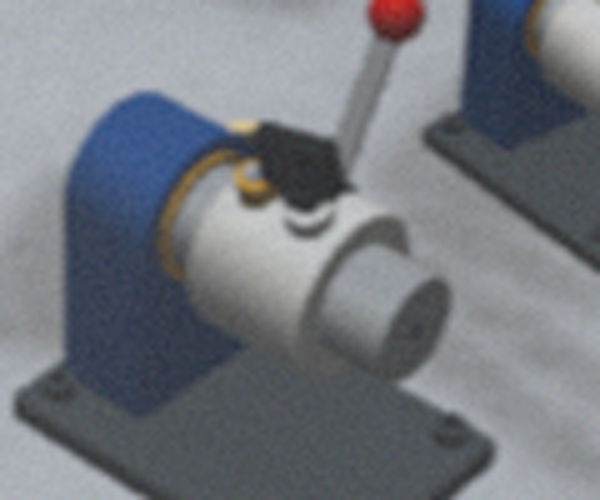

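```bash
python3 - <<'E'
from ov import *
import glob
n=sorted(glob.glob('pics/q0*.png'))[-1]; im=cv2.imread(n); print(n)
c=cv2.resize(im[215:275,295:345],None,fx=12,fy=10,interpolation=cv2.INTER_CUBIC)
c=cv2.resize(im[218:272,296:344],None,fx=11,fy=11,interpolation=cv2.INTER_CUBIC); c=cv2.convertScaleAbs(c,alpha=2.0,beta=20)
o=monitor.get_obs();W=cam('wrist',o)
d=c.copy()
for tn,col in [(1.3,(0,255,255)),(1.4,(0,255,0)),(1.5,(255,0,255))]:
    P=wing(-.23,tn,.0532)+ .0008*ey; draw(d,W,P[[1,3,5,7]].repeat(2,0),col,296,218,11)
cv2.imwrite('pics/wz.png',np.hstack([c,d])[:, :].astype(np.uint8)[:594,:]); print(c.shape)
E
python3 -c "
import cv2;a=cv2.imread('pics/wz.png');cv2.imwrite('pics/wz.png',cv2.resize(a,(800,int(a.shape[0]*800/a.shape[1]))))"
```

```text
pics/q02057.png
(594, 528, 3)
```

View pics/wz.png

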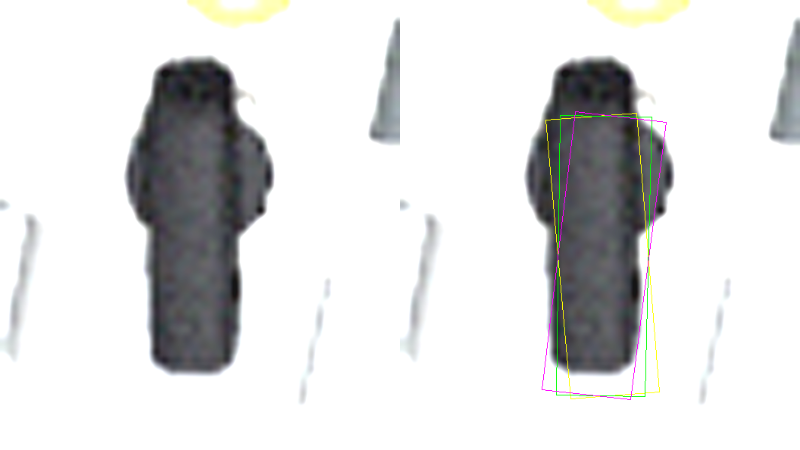

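```bash
python3 - <<'E'
import cv2,numpy as np
a=cv2.imread('pics/top0.png');b=cv2.imread('pics/top3.png')
cv2.imwrite('pics/cmp.png',np.hstack([cv2.resize(x[180:340,300:460],None,fx=2.5,fy=2.5) for x in (a,b)]))
E
```

```text
(no output)
```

View pics/cmp.png

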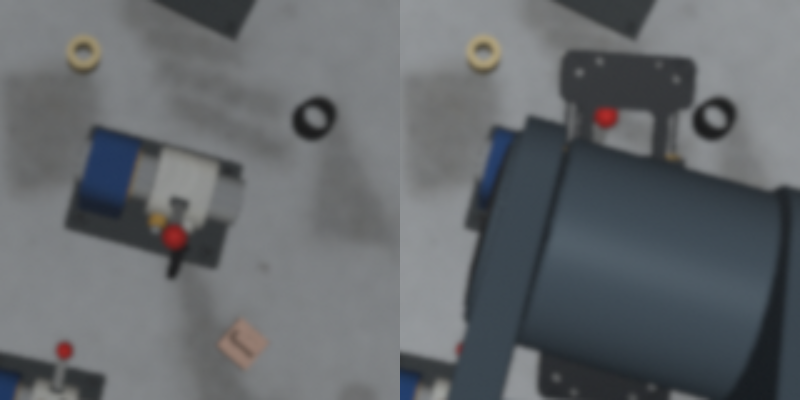

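View pics/scene3.png

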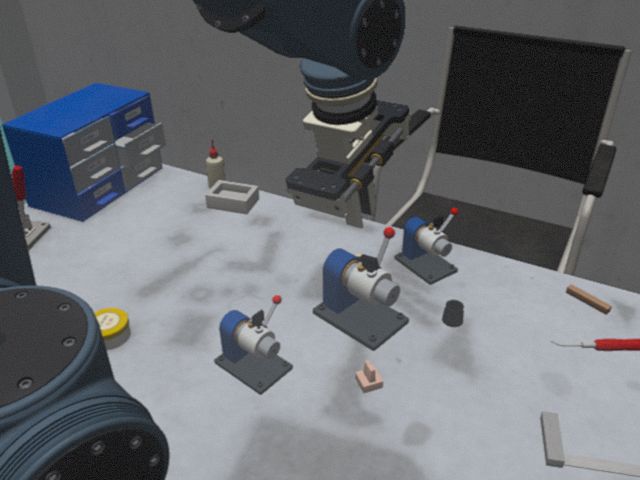

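The bush (83,52) and loupe (315,118) sit at the same pixels in the before and after top views. The electrode is hidden by the arm from above but unchanged at (369,378) in the scene view. The wing lies along the shaft and the tool is well clear, so I'm handing in.

```bash
python3 -c "
from cell import monitor, job_done
print(monitor.get_obs()['force'], job_done())"
```

```text
the job is handed in; nothing more can be done
[ 0.03543937 -0.04428977  0.26604031] None
```

The collar is set against the side of the hidden flat and the thumb screw is snug on it. I handed the job in at about 21 s of the 72 s allowed, and it reported no verdict.

- **Collar:** I gripped the red ball and turned the lever away from the robot, leaning the tool with it, at a drag of about 2 N. The nose dropped with the screw leaning at about -0.23; the steel pin visibly sank flush in the brass boss. I pressed on until the stop held at about 4.5 N, with single readings up to about 5.1 N. Then I eased off to about 1.5 N and let go. With the tool free the force read about zero, so the 4.5 N had no noticeable offset.
- **Thumb screw:** I turned it clockwise in one grip to about 1.38 rad. It ran freely past 0.2, which fits a screw over the flat. The torque and outward push rose from about 1.3 rad.
- **Last checks:** The wing looks to stand at 1.38–1.42 rad in the wrist picture, within the snug band of 1.25–1.5. The pin still shows flush, the bystanders are where they were, and the gripper is about 9 cm clear of the screw.
- **Disagreements:** The cameras disagreed with each other by 2–3 mm, so I relied on the wrist camera and the measured forces. While turning the collar, the pull toward or from the shaft reached 13 N for a moment. I relieved it by moving the tool outward.

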